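Gauge a turned knob on the thread gauge and sort it

ROBOT

A 6-joint arm with a two-finger parallel gripper is mounted at the origin on the work surface. World frame = base frame: x ahead of the robot, y to its left, z up, the work surface at z = 0. Lengths are in m, angles in rad, forces in N, time in s.
With the tool pointing down it reaches from about 0.325 to 0.875 m from the base axis. Payload 4.4 kg.
Tool frame: the origin (TCP) lies at the very end of the fingers, on their centre line; the grasp point (between the pads) lies 19 mm behind it (ctrl.hold_point_z is the distance from the TCP to the grasp point, in m); z points along the fingers, y is the direction in which the jaws open and shut (so a half turn about z gives the same grasp; the last joint's range is limited). The gripper opens to 85 mm and grips with 20 to 120 N. Pads are 22 mm wide; open, the fingers measure 114 mm over their backs; the gripper's body (76 mm by 85 mm) begins 54 mm behind the grasp point. The pads swing forward as they close: fully open they stand 13 mm farther back than shut.
Start: joints at [-0.15, 0.207, 1.542, -0, 1.393, -0.15], TCP at [0.575, -0, 0.231] pointing down, gripper open.
Joint ranges: [-2.73, 2.73], [-0.86, 2.22], [0.23, 2.46], [-1.11, 4.25], [0.08, 2.63], [-2.82, 2.82]. Speed limits (rad/s): [2.79, 2.79, 3.14, 3.14, 3.14, 3.14].

INTERFACE

Orientations are given as [roll, pitch, yaw] about the fixed x, y, z axes, in that order (R = Rz(yaw) Ry(pitch) Rx(roll)).
In Python, from workcell import ctrl, imaging, order gives the robot as it stands.
- The arm moves only by the tool move_arm, never from a script. Its argument "moves" is a list that holds one entry, the list of rows, each a list of 4 numbers: the shift along the world's x, y, z in mm, then the turn about the world's z in rad. A call has 1 to 5 rows; each row shifts and turns the commanded pose from where the row before left it; what a row does not reach is not made up. A row lasts 1/12 s, in which the tool goes at most 41.7 mm and 7.16 degrees, less where a joint would pass 70% of its speed; a pose out of reach is approached as far as the arm can. A call is refused whole if a number of a shift passes 41.7 or a number of a turn 0.125, either way. A call with a gripper value outside its range is refused whole. "hand" is the opening in per cent of the stroke, from 0 (shut) to 100 (fully open), set as the call begins (left out, the last holds). The fingers move at their own pace and stop on an object; "newtons" is the grip in N (left out, the last holds). Time passes only in rows, so rows that do not move let the fingers close. It gives the time, the measured TCP pose, the force and the opening at its end, in the units of the state.
- ctrl.state(): the state, without advancing time (a new reading comes with each control period).
- imaging.grab_frame(name): name is "scene" or "side" or "wrist"; returns (picture, depth): 384x512x3 uint8, blue, green, red; 384x512 float32, m along the optical axis (not along the pixel's ray), 0 where there is no reading.
- imaging.calibration(name): a dict with "intrinsics" (3x3 intrinsics, pixels), "k1" (the pictures are not rectified: a ray, as slopes to the right and down, at radius r is drawn at 1 + k1 r^2 times it, then the intrinsics apply), "cam_to_world" (4x4, takes a point from camera to world coordinates); the wrist camera has in their place "hand_eye" (4x4, takes a point from camera to tool coordinates, whose origin is the TCP and whose axes are the flange's). Camera axes: x right, y down, z forward; pixel columns grow to the right and rows downward; lengths in m; the calibration is good to about 2 mm. A picture is of the moment at which its call begins: read the wrist's pose just before it. calibration takes no time and is no camera call.
- order.hand_in(): hands the job in, once; it reports no verdict.
The state is a dict: "t": time; "q": joint angles; "qd": joint speeds; "tau": joint torques, N m; "position": TCP position; "eef_rot": TCP orientation; "contact_force": force on the tool from outside, world axes, zero at the start; "torque": the same for the moment, N m; "grip_width": finger opening in m.
Only numpy, scipy, OpenCV 4.12 (cv2) and the standard library are available. Lean on these libraries where they do the work, as an engineer would, in place of code of your own. Each camera call takes 0.05 s, during which the arm holds its last target.

TASK

Take the wooden knob from the cork pad and screw it gently clockwise onto the steel thread gauge until it stops turning, without forcing or overtightening it. Then unscrew it and stand it upright in the middle of the square wooden tray if it went fully home against the shoulder, or of the round metal dish if it stopped short. Leave the other knob in its box and the other things on the bench where they are.

Things in the scene. Friction and masses are not known exactly. Their poses are not given: they have to be found in the camera images.
- knob_1_mid (a point): one of two knobs that look alike (point on its axis, half-way up; z up): wood, 52 mm high, about 110 g, 12 upright flats up to 44 mm above its foot, 48 mm across flats (one flat faces the knob's own x, then every 30 deg), domed top. Bore below 32 mm wide with four brass lugs 90 deg apart (one on own +x), centred 5 mm above the foot, 3 mm thick, ends 22 mm apart
- knob_2_mid (a point): the other knob: same look, sizes and point as knob_1_mid. The knob that stands on the cork pad is the one to test, the other waits in the grey plastic box. Which name stands where varies; whether a knob's bore is cut deep enough is not known beforehand and cannot be seen from outside
- gauge_shoulder (a point): centre of the flat shoulder of the fixed steel thread gauge, z up: 60 mm across, 40 mm above the bench, foot 90 mm across. A good knob is home with its foot on the shoulder (knob centre 26 mm above this point); a badly cut one stops on the stud's nose with its foot 4 mm above the shoulder. After touching, up to 20 deg more turning takes up the play, then force climbs fast (0.2 N m is tight enough)
- gauge_tip (a point): top of the stud, 22 mm above the shoulder. Core 19 mm across, nose tapering to 10 mm over the top 6 mm; coarse right-hand four-start thread 29 mm across, lead 30 mm per turn (4.8 mm/rad), 1.5 mm axial play. The ridges' top ends lie on its own +x and every 90 deg. A knob set over it lands foot 14 mm above the shoulder with its lugs there, 6 mm if 85 deg clockwise of there; turned clockwise it winds down, it stays where left, anticlockwise takes it off
- square_tray_floor (a point): centre of the floor of the fixed square pale-wood tray (for good knobs): 120 x 120 mm outside, walls 6 mm thick and 16 mm high over the bench, floor 6 mm above the bench
- round_dish_floor (a point): centre of the floor of the fixed round aluminium dish (for knobs to be recut): 124 mm across, wall 4 mm thick, rim 16 mm above the bench, floor 5 mm above the bench
- pad_top (a point): centre of the top of the fixed round cork pad, 80 mm across, 5 mm thick, on which the knob to test stands
- stock_spot (a point): centre of the floor of the fixed grey plastic box of stock, 100 x 100 mm, walls 22 mm high, floor 5 mm above the bench; the knob in it stays there
- wax_tin: bystander, leave alone: flat aluminium tin, 64 mm across, 24 mm high; origin at its underside
- blank_a: bystander, leave alone: dark wooden turning blank, 120 x 24 x 24 mm, lying, long along its x; origin at its underside
- blank_b: bystander, leave alone: pale wooden turning blank, 110 x 26 x 26 mm, lying, long along its x; origin at its underside
- mallet: bystander, leave alone: small hammer, 240 mm long, lying; origin at its underside
- drive_centre: bystander, leave alone: steel lathe centre standing upright, 26 mm across at the foot, 70 mm high; origin at its underside
- sanding_block: bystander, leave alone: cork sanding block, 90 x 50 x 28 mm; origin at its underside
Mind the look-alikes: they are no part of the job. What is shaped like the part that bears round_dish_floor but pink or red is not meant.

How it is judged:
By the outcome, as a careful person would: the job done as asked, in the order asked, and still so for the second after the job is handed in, with the robot touching nothing.
It also fails if it takes over 72 s, if anything falls off the work surface, if the arm or the gripper's body presses on something with over 40 N, if the wrist force passes 120 N, or if a joint passes its speed limit or range.

## Working session

There is one attempt and no reset: what is moved stays moved. The work goes in short steps, Python scripts to look and compute and a tool call to move; the robot and the scene stay as the last step left them, time stands still between calls to the robot, and variables do not carry over. Pictures are saved under pics/ and viewed, and the job is handed in when it is done.

Besides the shell and the picture viewer there is one more tool, called after "Call:" in YAML: its name, and indented under it one key for each argument. move_arm: Moves the arm, as the interface text tells. Its arguments: {"type":"object","properties":{"moves":{"type":"array"},"hand":{"type":"number"},"newtons":{"type":"number"}},"required":["moves"]}

```bash
ls; mkdir -p pics; cat > h.py <<'E'
import sys,numpy as np,cv2
from workcell import ctrl,imaging,order
def save(n,p,s=1.5):
    cv2.imwrite('pics/%s.png'%n,cv2.resize(p,None,fx=s,fy=s) if s!=1 else p)
E
python3 - <<'E'
from h import *
print(ctrl.state())
for n in ['scene','side','wrist']:
    p,d=imaging.grab_frame(n); save(n+'0',p); np.savez('pics/%s0.npz'%n,p=p,d=d)
    c=imaging.calibration(n); print(n,c)
E
```

```text
pics
{'t': 0.0, 'q': array([-1.50479056e-01,  2.07394818e-01,  1.54302765e+00,  1.48820707e-05,
        1.39352640e+00, -1.50508387e-01]), 'qd': array([ 0.00188188,  0.00031327,  0.0014322 , -0.00056799, -0.00148562,
       -0.00136875]), 'tau': array([ 4.44781954e-04, -3.83034396e+01, -2.91594708e+01, -2.26178481e-04,
        1.06274080e-02,  5.83859855e-05]), 'position': array([5.74202483e-01, 1.26333656e-04, 2.30105141e-01]), 'eef_rot': array([-3.13926527e+00, -3.67769483e-04,  1.57082259e+00]), 'contact_force': array([-0.54793623,  0.42990011,  0.32803253]), 'torque': array([ 0.01472766,  0.0079265 , -0.0147763 ]), 'grip_width': 0.08526658055508891}
scene {'intrinsics': array([[473.88730539,   0.        , 252.73006479],
       [  0.        , 473.88730539, 190.52489304],
       [  0.        ,   0.        ,   1.        ]]), 'k1': -0.02497237251975867, 'cam_to_world': array([[-0.73697479,  0.54466587, -0.40025897,  1.0025033 ],
       [ 0.67591319,  0.59656097, -0.43273129,  0.46479067],
       [ 0.00308491, -0.58945237, -0.80779724,  1.01418391],
       [ 0.        ,  0.        ,  
[... 351 characters left out ...]
242, -0.81261839],
       [-0.02224062, -0.80987076, -0.58618658,  0.79654441],
       [ 0.        ,  0.        ,  0.        ,  1.        ]])}
wrist {'intrinsics': array([[264.9042235 ,   0.        , 254.35535046],
       [  0.        , 264.9042235 , 192.50816676],
       [  0.        ,   0.        ,   1.        ]]), 'k1': -0.03577256326562042, 'hand_eye': array([[-2.88275817e-04, -9.44856646e-01, -3.27484098e-01,
         8.45706603e-02],
       [ 9.99999845e-01, -1.16506705e-04, -5.44129130e-04,
        -9.20821658e-04],
       [ 4.75969932e-04, -3.27484205e-01,  9.44856534e-01,
        -1.42617163e-01],
       [ 0.00000000e+00,  0.00000000e+00,  0.00000000e+00,
         1.00000000e+00]])}
```

View pics/scene0.png

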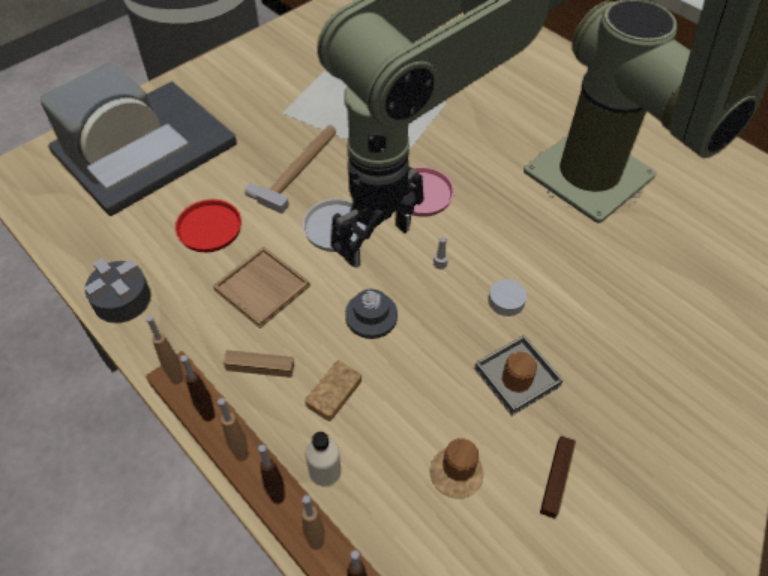

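View pics/side0.png

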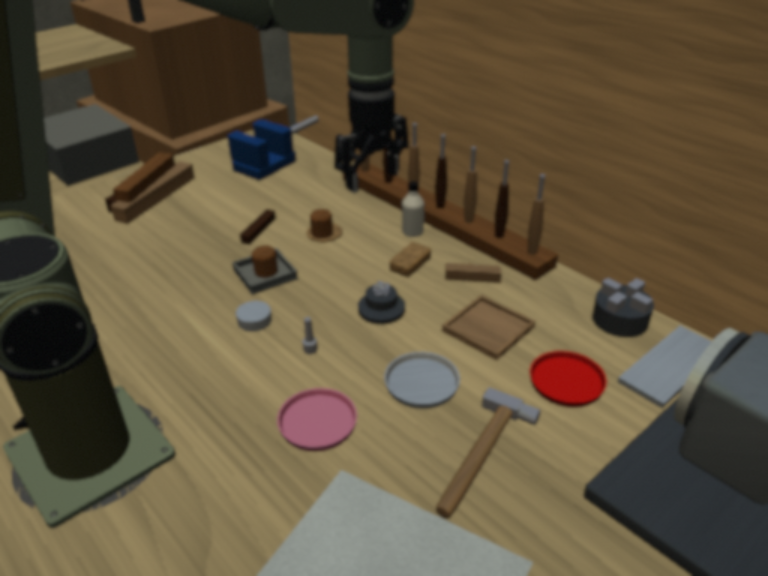

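View pics/wrist0.png

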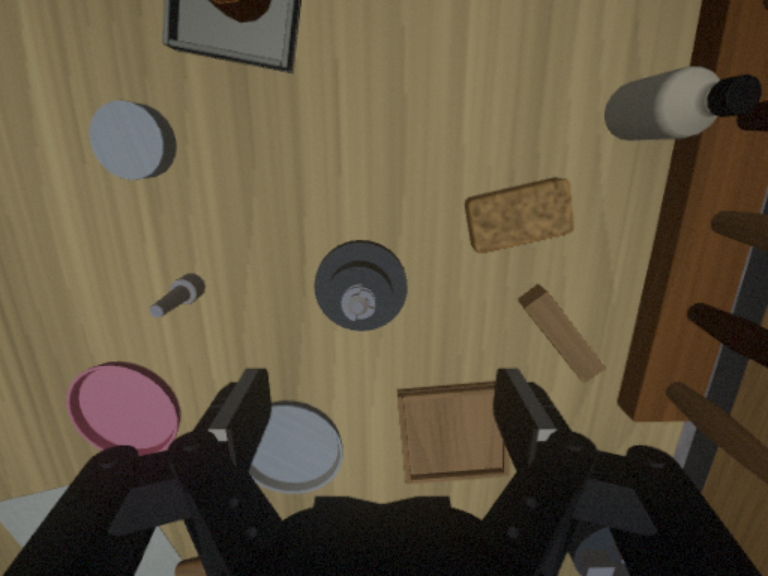

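```bash
cat >> h.py <<'E'
from scipy.spatial.transform import Rotation as Ro
def pose(st):
    T=np.eye(4); T[:3,:3]=Ro.from_euler('xyz',st['eef_rot']).as_matrix(); T[:3,3]=st['position']; return T
def cam(n,st=None):
    c=imaging.calibration(n)
    T=c['cam_to_world'] if n!='wrist' else pose(st)@c['hand_eye']
    return c['intrinsics'],c['k1'],T
def dirs(n,uv):
    K,k1,_=cam2(n); uv=np.atleast_2d(np.float64(uv))
    return cv2.undistortPoints(uv.reshape(-1,1,2),K,np.array([k1,0,0,0.])).reshape(-1,2)
def cam2(n):
    c=imaging.calibration(n); return c['intrinsics'],c['k1'],None
def plane(n,uv,z,st=None):
    K,k1,T=cam(n,st); d=dirs(n,uv); d=np.c_[d,np.ones(len(d))]@T[:3,:3].T
    o=T[:3,3]; return o+d*((z-o[2])/d[:,2])[:,None]
def proj(n,P,st=None):
    K,k1,T=cam(n,st); P=np.atleast_2d(P); q=(P-T[:3,3])@T[:3,:3]
    return cv2.projectPoints(q,np.zeros(3),np.zeros(3),K,np.array([k1,0,0,0.]))[0].reshape(-1,2)
E
python3 - <<'E'
from h import *
S={'padknob_top':(461,447,.057),'boxknob_top':(520,357,.057),'box':(518,374,.022),'gauge_tip':(371,297,.062),'gauge_foot':(371,315,.01),'tray':(262,284,.016),'dish':(335,224,.016),'tin':(508,292,.024),'centre_foot':(441,262,0)}
for k,(u,v,z) in S.items(): print(k,plane('scene',(u/1.5,v/1.5),z).round(4))
Sd={'padknob_top':(321,214,.057),'boxknob_top':(264,253,.057),'gauge_tip':(381,285,.062),'tray':(489,323,.016),'dish':(423,378,.016),'tin':(254,310,.024)}
for k,(u,v,z) in Sd.items(): print('side',k,plane('side',(u/1.5,v/1.5),z).round(4))
p=np.load('pics/scene0.npz')['p']; cv2.imwrite('pics/crop1.png',cv2.resize(p[200:350,230:400],None,fx=4.5,fy=4,interpolation=cv2.INTER_CUBIC))
E
```

```text
padknob_top [[0.6348 0.2419 0.057 ]]
boxknob_top [[0.459 0.201 0.057]]
box [[0.4652 0.2097 0.022 ]]
gauge_tip [[ 0.5559 -0.0375  0.062 ]]
gauge_foot [[ 0.5566 -0.0372  0.01  ]]
tray [[ 0.6559 -0.2103  0.016 ]]
dish [[ 0.4724 -0.2298  0.016 ]]
tin [[0.3574 0.0932 0.024 ]]
centre_foot [[ 0.3811 -0.0422  0.    ]]
side padknob_top [[0.6302 0.2356 0.057 ]]
side boxknob_top [[0.4546 0.1926 0.057 ]]
side gauge_tip [[ 0.5455 -0.0496  0.062 ]]
side tray [[ 0.6504 -0.2194  0.016 ]]
side dish [[ 0.4647 -0.2397  0.016 ]]
side tin [[0.3588 0.0909 0.024 ]]
```

View pics/crop1.png

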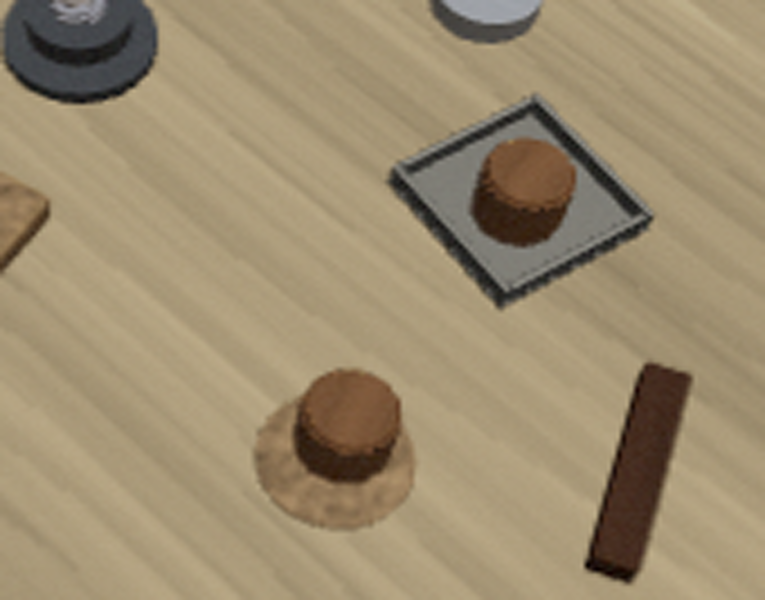

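```bash
python3 - <<'E'
from h import *
st={'position':np.array([.574202,.000126,.230105]),'eef_rot':np.array([-3.139265,-.000368,1.570823])}
S={'gauge_tip':(357,303,.062),'dishrim':(292,446,.016),'tray':(455,431,.016),'tin':(128,140,.024),'box_near_corners':(168,40,.022),'bc2':(293,68,.022)}
for k,(u,v,z) in S.items(): print(k,plane('wrist',(u/1.5,v/1.5),z,st).round(4))
p=np.load('pics/wrist0.npz')['p']; cv2.imwrite('pics/crop2.png',cv2.resize(p[140:240,190:290],None,fx=6,fy=6,interpolation=cv2.INTER_CUBIC))
E
```

```text
gauge_tip [[ 0.5521 -0.0356  0.062 ]]
dishrim [[ 0.473  -0.2239  0.016 ]]
tray [[ 0.6527 -0.203   0.016 ]]
tin [[0.36   0.0958 0.024 ]]
box_near_corners [[0.405  0.1698 0.022 ]]
bc2 [[0.5025 0.1483 0.022 ]]
```

View pics/crop2.png

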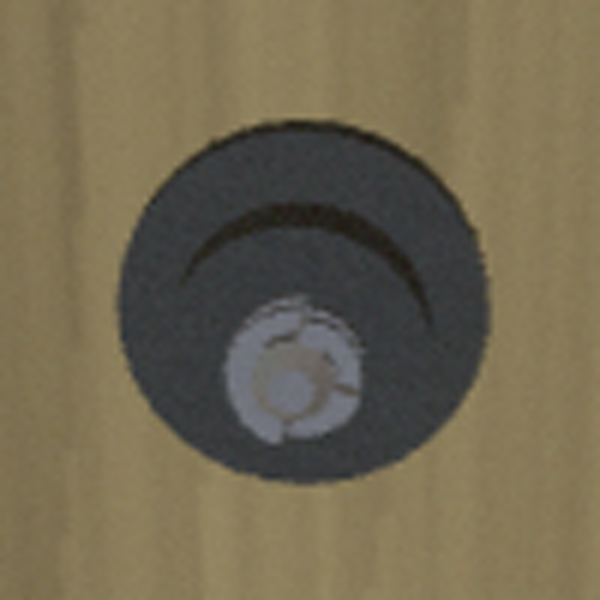

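Call:
move_arm:
  moves:
    - [[10,40,-10,0.12],[10,40,-10,0.12],[10,40,-10,0.12],[10,40,-10,0.12],[10,40,-10,0.12]]

```text
t: 0.57
position: [0.6241, 0.1981, 0.1813]
eef_rot: [-3.141, -0.0, 2.176]
contact_force: [0.5, -1.6, -0.1]
grip_width: 0.0857
```

Call:
move_arm:
  moves:
    - [[10,40,-10,0.12],[0,0,0,0.12],[0,0,0,0.12],[0,0,0,0],[0,0,0,0]]

```text
t: 0.98
position: [0.6336, 0.2358, 0.1717]
eef_rot: [-3.141, -0.001, 2.528]
contact_force: [-0.6, 0.5, -0.4]
grip_width: 0.0854
```

```bash
cat >> h.py <<'E'
def snap(tag,s=1.5,n='wrist'):
    st=ctrl.state(); p,d=imaging.grab_frame(n); save(tag,p,s); np.savez('pics/%s.npz'%tag,p=p,d=d,pos=st['position'],rot=st['eef_rot'])
    print(tag,'t',st['t'],'pos',st['position'].round(4),'rot',st['eef_rot'].round(4),'q',st['q'].round(3),'F',st['contact_force'].round(2),'M',st['torque'].round(3),'w',round(st['grip_width'],4)); return st,p,d
def load(tag):
    z=np.load('pics/%s.npz'%tag); return {'position':z['pos'],'eef_rot':z['rot']},z['p'],z['d']
E
python3 -c "
from h import *
snap('w1')"
```

```text
w1 t 0.9833 pos [0.6336 0.2358 0.1717] rot [-3.1408e+00 -6.0000e-04  2.5280e+00] q [ 0.228  0.465  1.327 -0.     1.35  -0.729] F [-0.6   0.52 -0.37] M [-0.052  0.027 -0.027] w 0.0854
```

View pics/w1.png

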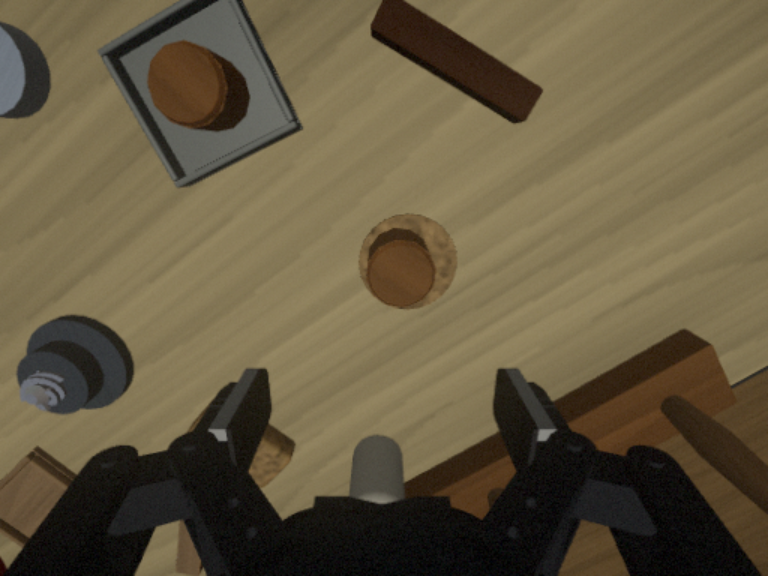

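```bash
python3 - <<'E'
from h import *
st,p,d=load('w1')
hsv=cv2.cvtColor(p,cv2.COLOR_BGR2HSV)
print(hsv[181,267],hsv[150,280],hsv[165,297],hsv[100,300])
for (u,v,z) in [(400,273,.052),(187,84,.052),(378,450,.09),(408,261,.005),(42,393,.062)]: print(plane('wrist',(u/1.5,v/1.5),z,st).round(4), d[int(v/1.5),int(u/1.5)])
cv2.imwrite('pics/crop3.png',cv2.resize(p[130:220,225:315],None,fx=6.5,fy=6.5,interpolation=cv2.INTER_CUBIC))
E
```

```text
[ 15 156 103] [ 18 122 119] [ 18 122 119] [ 21  91 137]
[[0.6356 0.2491 0.052 ]] 0.26879394
[[0.4634 0.2114 0.052 ]] 0.23007564
[[0.7231 0.1688 0.09  ]] 0.3587191
[[0.6439 0.2537 0.005 ]] 0.26674423
[[ 0.5542 -0.0268  0.062 ]] 0.29990315
```

View pics/crop3.png

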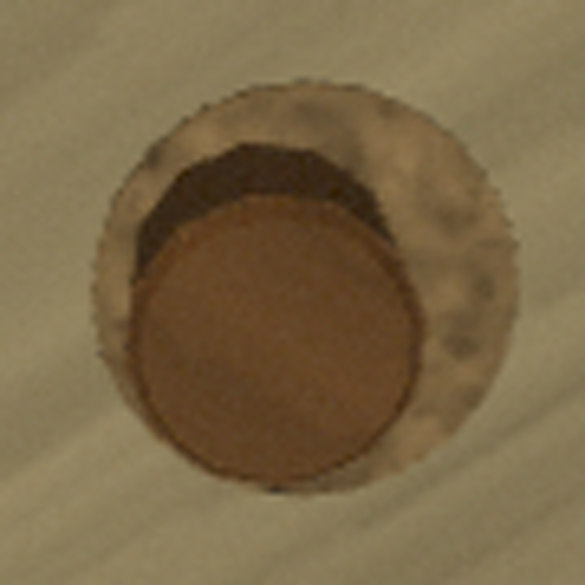

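```bash
python3 - <<'E'
from h import *
st,p,d=load('w1')
K,k1,T=cam('wrist',st)
def dpt(u,v):
    r=dirs('wrist',(u,v))[0]; q=np.array([r[0],r[1],1])*d[v,u]; return T[:3,:3]@q+T[:3,3]
print('knob top',dpt(267,182).round(4),'bench',dpt(300,110).round(4),'pad',dpt(298,165).round(4))
x0,y0=225,130;s=8
c=cv2.resize(p[130:220,225:315],None,fx=s,fy=s,interpolation=cv2.INTER_CUBIC)
hsv=cv2.cvtColor(c,cv2.COLOR_BGR2HSV)
lab=cv2.GaussianBlur(c,(0,0),4).astype(float)
# ratio-based
m=((hsv[...,1]>140)).astype(np.uint8)
m=cv2.morphologyEx(m,cv2.MORPH_OPEN,np.ones((9,9)));m=cv2.morphologyEx(m,cv2.MORPH_CLOSE,np.ones((15,15)))
cs=max(cv2.findContours(m,0,2)[0],key=cv2.contourArea)
o=c.copy();cv2.drawContours(o,[cs],-1,(0,255,0),1)
ap=cv2.approxPolyDP(cs,6,True)[:,0]
for q in ap: cv2.circle(o,tuple(int(a) for a in q),4,(0,0,255),-1)
cv2.imwrite('pics/crop4.png',o[:600])
uv=(ap+.5)/s-.5+[x0,y0]
P=plane('wrist',uv,.005,st)
ctr=P[:,:2].mean(0)
for a,b,q in zip(ap,uv,P): print(a,q[:2].round(4))
E
```

```text
knob top [0.6348 0.2499 0.0557] bench [6.010e-01 3.214e-01 1.000e-04] pad [0.6526 0.2853 0.0047]
[294 176] [0.6141 0.2587]
[263 198] [0.6141 0.2531]
[225 207] [0.612  0.2477]
[198 256] [0.6157 0.2402]
[171 276] [0.6158 0.2351]
[152 456] [0.637  0.2163]
[188 530] [0.65   0.2138]
[234 566] [0.659  0.2162]
[274 587] [0.6655 0.2193]
[343 600] [0.6735 0.2269]
[467 550] [0.6777 0.2474]
[467 538] [0.676  0.2485]
[508 491] [0.6732 0.2579]
[519 456] [0.6694 0.2623]
[515 426] [0.665  0.2644]
[526 407] [0.6634 0.2674]
[500 322] [0.65   0.2714]
[490 307] [0.6472 0.2714]
[476 306] [0.6459 0.2698]
[473 267] [0.6406 0.2727]
[448 228] [0.6335 0.2729]
[390 194] [0.6244 0.2687]
[387 183] [0.6228 0.2692]
```

View pics/crop4.png

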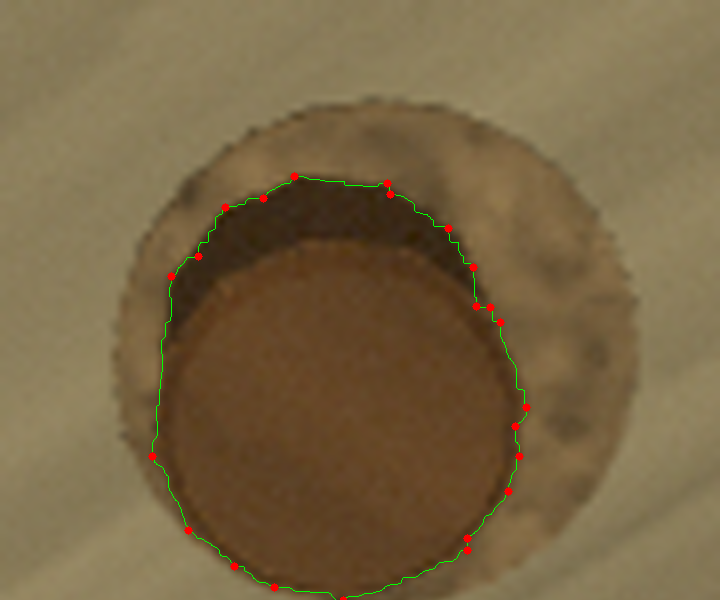

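```bash
python3 - <<'E'
from h import *
print(plane('scene',[(307.8,302),(347.8,243)],.055).round(4))
st,p,d=snap('w2')
for (u,v,z) in [(400,273,.055)]: print(plane('wrist',(u/1.5,v/1.5),z,st).round(4))
E
```

```text
[[0.6399 0.2484 0.055 ]
 [0.4661 0.2111 0.055 ]]
w2 t 1.0333 pos [0.6338 0.2354 0.1721] rot [-3.1413e+00 -3.0000e-04  2.5276e+00] q [ 0.228  0.465  1.327 -0.     1.35  -0.729] F [ 1.28 -1.04 -0.4 ] M [-0.014 -0.044  0.007] w 0.0853
[[0.6352 0.2491 0.055 ]]
```

Call:
move_arm:
  moves:
    - [[2,13.6,0,-0.085],[0,0,-30,0],[0,0,-36,0],[0,0,-36,0],[0,0,0,0]]

```text
t: 1.5
position: [0.6294, 0.2468, 0.0615]
eef_rot: [-3.128, -0.01, 2.443]
contact_force: [-1.6, -0.9, -1.8]
grip_width: 0.0851
```

```bash
python3 - <<'E'
from h import *
st,p,d=snap('w3')
E
```

```text
w3 t 1.5 pos [0.6294 0.2468 0.0615] rot [-3.1283 -0.0096  2.443 ] q [ 0.246  0.591  1.384 -0.     1.183 -0.626] F [-1.59 -0.93 -1.78] M [-0.007  0.095  0.05 ] w 0.0851
```

View pics/w3.png

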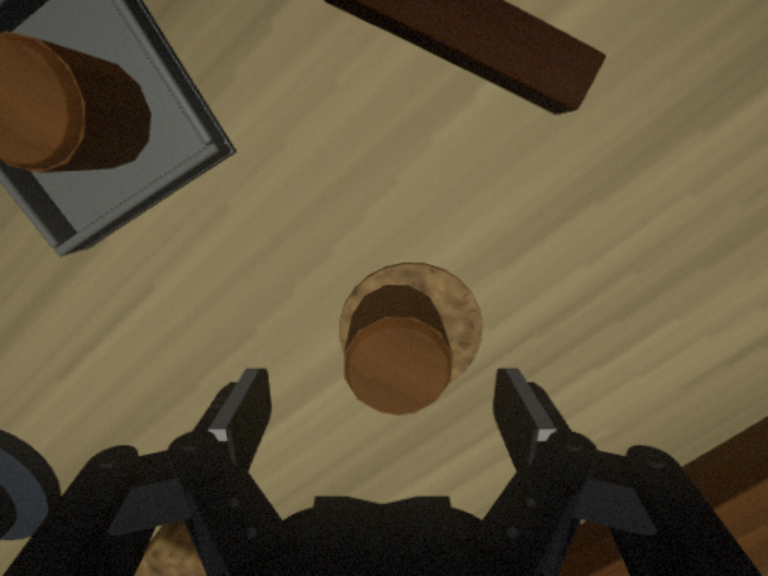

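Call:
move_arm:
  moves:
    - [[0,0,0,0],[0,0,0,0]]

```text
t: 1.72
position: [0.6384, 0.2495, 0.0738]
eef_rot: [3.137, 0.003, 2.445]
contact_force: [-0.3, -0.1, 1.2]
grip_width: 0.0856
```

```bash
python3 - <<'E'
from h import *
st,p,d=snap('w4')
s=6;c=cv2.resize(p[160:300,200:330],None,fx=s,fy=s,interpolation=cv2.INTER_CUBIC)
cv2.imwrite('pics/crop5.png',c[:,:800][:600*2])
cv2.imwrite('pics/crop5.png',cv2.resize(p[170:290,210:330],None,fx=5,fy=5,interpolation=cv2.INTER_CUBIC))
E
```

```text
w4 t 1.7167 pos [0.6384 0.2495 0.0738] rot [3.137  0.0033 2.4446] q [ 0.246  0.58   1.372  0.     1.184 -0.627] F [-0.32 -0.13  1.18] M [ 0.01  -0.054  0.011] w 0.0856
```

View pics/crop5.png

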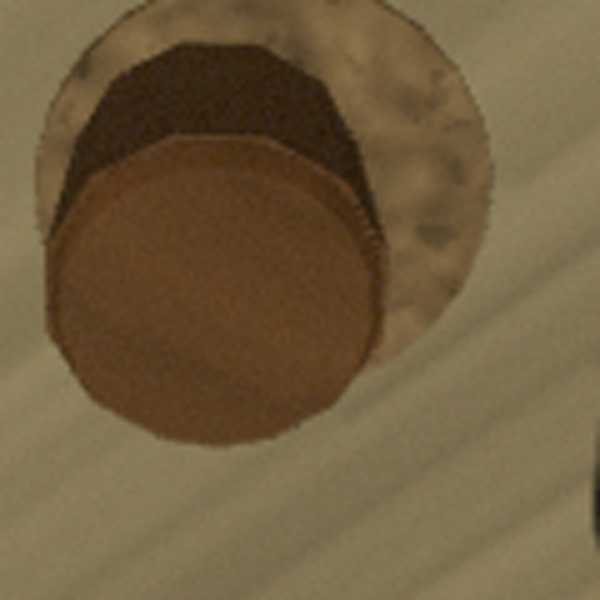

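```bash
python3 - <<'E'
from h import *
st,p,d=load('w4')
def px(l): return (np.array(l,float)+.5)/5-.5+[210,170]
for l in [[(180,133),(262,135)],[(262,135),(320,168)],[(46,235),(46,310)],[(385,235),(385,310)],[(180,443),(262,443)]]:
    P=plane('wrist',px(l),.049,st)[:,:2]; e=P[1]-P[0]; print(P.round(4),'mid',P.mean(0).round(4),np.degrees(np.arctan2(e[1],e[0])))
for l in [[(195,43),(265,45)],[(265,45),(320,80)]]:
    P=plane('wrist',px(l),.005,st)[:,:2]; e=P[1]-P[0]; print('foot',P.round(4),'mid',P.mean(0).round(4),np.degrees(np.arctan2(e[1],e[0])))
E
```

```text
[[0.6153 0.2604]
 [0.6226 0.2686]] mid [0.619  0.2645] 48.45145264327275
[[0.6226 0.2686]
 [0.6314 0.2716]] mid [0.627  0.2701] 18.89712378310718
[[0.6148 0.2364]
 [0.6233 0.2286]] mid [0.6191 0.2325] -42.55143873880348
[[0.645  0.2723]
 [0.6542 0.2652]] mid [0.6496 0.2687] -37.58624120567709
[[0.6521 0.2288]
 [0.6599 0.238 ]] mid [0.656  0.2334] 49.85410170108716
foot [[0.6163 0.2612]
 [0.6241 0.2699]] mid [0.6202 0.2656] 48.26086122334684
foot [[0.6241 0.2699]
 [0.6347 0.2731]] mid [0.6294 0.2715] 16.669074711923034
```

Call:
move_arm:
  moves:
    - [[-1,-0.5,-25,0],[0,0,-20,0],[0,0,-12,0],[0,0,-2.5,0],[0,0,0,0]]

```text
t: 2.18
position: [0.6351, 0.2488, 0.0112]
eef_rot: [3.142, 0.0, 2.446]
contact_force: [-0.3, -0.1, 0.4]
grip_width: 0.0853
```

Call:
move_arm:
  moves:
    - [[0,0,0,0]]

```text
t: 2.27
position: [0.6363, 0.2491, 0.0126]
eef_rot: [3.139, 0.002, 2.446]
contact_force: [-0.4, 0.4, 0.2]
grip_width: 0.0854
```

Call:
move_arm:
  moves:
    - [[0,0,0,0],[0,0,0,0],[0,0,0,0],[0,0,0,0],[0,0,0,0]]
  hand: 0
  newtons: 40

```text
t: 2.68
position: [0.636, 0.2491, 0.0123]
eef_rot: [3.14, 0.001, 2.446]
contact_force: [0.3, 0.0, 4.6]
grip_width: 0.0476
```

Call:
move_arm:
  moves:
    - [[0,0,0,0],[0,0,0,0],[0,0,0,0]]

```text
t: 2.93
position: [0.636, 0.2491, 0.0122]
eef_rot: [3.14, 0.001, 2.446]
contact_force: [-0.7, -0.0, 5.4]
grip_width: 0.0472
```

Call:
move_arm:
  moves:
    - [[0,0,10,0],[0,0,25,0],[0,0,35,0],[0,0,30,0],[0,-20,10,0]]

```text
t: 3.35
position: [0.6374, 0.2326, 0.1267]
eef_rot: [3.133, 0.004, 2.449]
contact_force: [1.4, 0.3, 0.1]
grip_width: 0.0477
```

Call:
move_arm:
  moves:
    - [[0,-40,0,0],[0,-40,0,0],[0,-40,0,0],[0,-40,0,0],[0,-40,0,0]]

```text
t: 3.77
position: [0.6337, 0.0272, 0.1204]
eef_rot: [-3.141, -0.002, 2.446]
contact_force: [0.8, 0.3, -2.0]
grip_width: 0.0476
```

Call:
move_arm:
  moves:
    - [[-5,-40,0,0],[-5,-35,0,0],[-5,-25,0,0],[-5,-15,0,0],[0,0,0,0]]

```text
t: 4.18
position: [0.6132, -0.0899, 0.1202]
eef_rot: [-3.139, -0.001, 2.441]
contact_force: [0.1, 0.6, -0.6]
grip_width: 0.0473
```

Call:
move_arm:
  moves:
    - [[0,0,0,0],[0,0,0,0],[0,0,0,0]]

```text
t: 4.43
position: [0.6149, -0.0849, 0.1206]
eef_rot: [3.142, -0.001, 2.447]
contact_force: [-0.3, 0.1, -1.3]
grip_width: 0.0472
```

```bash
python3 - <<'E'
from h import *
st,p,d=snap('w5')
E
```

```text
w5 t 4.4333 pos [ 0.6149 -0.0849  0.1206] rot [ 3.1415e+00 -8.0000e-04  2.4472e+00] q [-0.277  0.407  1.523  0.     1.212 -1.153] F [-0.34  0.07 -1.28] M [ 0.048  0.001 -0.031] w 0.0472
```

View pics/w5.png

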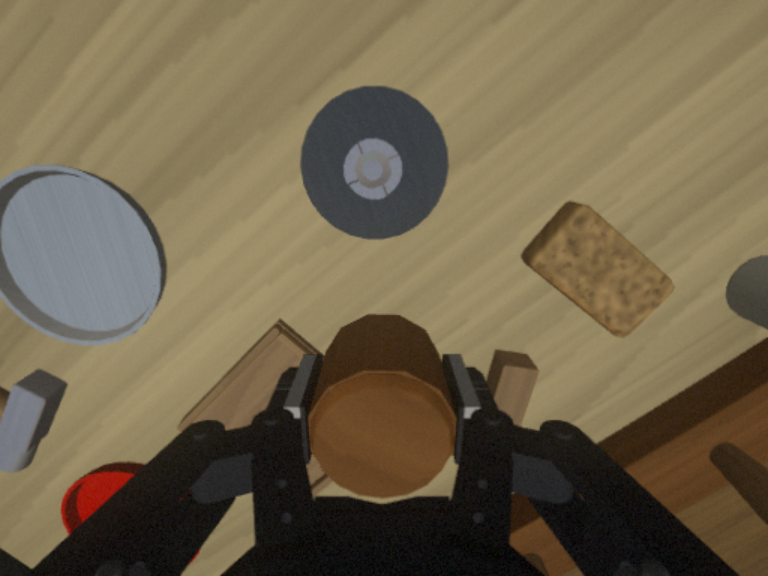

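```bash
python3 - <<'E'
from h import *
st,p,d=load('w5')
s=6
c=cv2.resize(p[50:165,195:310],None,fx=5,fy=5,interpolation=cv2.INTER_CUBIC); cv2.imwrite('pics/crop6.png',c)
c=cv2.resize(p[195:335,190:320],None,fx=4.2,fy=4.2,interpolation=cv2.INTER_CUBIC); cv2.imwrite('pics/crop7.png',c)
g=cv2.cvtColor(p,cv2.COLOR_BGR2HSV)
m=((g[...,1]<85)&(g[...,2]<100)).astype(np.uint8); m[:50]=0;m[165:]=0;m[:,:190]=0;m[:,310:]=0
# fill
cs=max(cv2.findContours(m,0,2)[0],key=cv2.contourArea); e=cv2.fitEllipse(cs); print('foot ell',e, cv2.contourArea(cs))
print(g[110,210],g[90,225],g[112,248],g[113,240])
for z in (0,.01,.015): print(z,plane('wrist',e[0],z,st).round(4))
m2=((g[...,2]>115)).astype(np.uint8)
m3=np.zeros_like(m); cv2.fillPoly(m3,[cs],1); m3=cv2.erode(m3,np.ones((5,5))); m2=m2&m3
cs2=max(cv2.findContours(m2,0,2)[0],key=cv2.contourArea); e2=cv2.fitEllipse(cs2); print('stud',e2)
for z in (.062,.056,.052): print(z,plane('wrist',e2[0],z,st).round(4))
print(d[112,248], d[90,225],d[70,235],d[112,228])
E
```

```text
foot ell ((249.1675567626953, 107.88999938964844), (97.00577545166016, 101.29849243164062), 176.2091522216797) 7699.5
[107  27  67] [116  25  70] [115  23 136] [ 20  12 124]
0 [[ 0.5504 -0.0384 -0.    ]]
0.01 [[ 0.5503 -0.0381  0.01  ]]
0.015 [[ 0.5503 -0.038   0.015 ]]
stud ((247.74349975585938, 111.24405670166016), (35.030731201171875, 36.540000915527344), 43.214168548583984)
0.062 [[ 0.5511 -0.039   0.062 ]]
0.056 [[ 0.5512 -0.0392  0.056 ]]
0.052 [[ 0.5512 -0.0394  0.052 ]]
0.19252436 0.2078493 0.22510141 0.21264568
```

View pics/crop6.png

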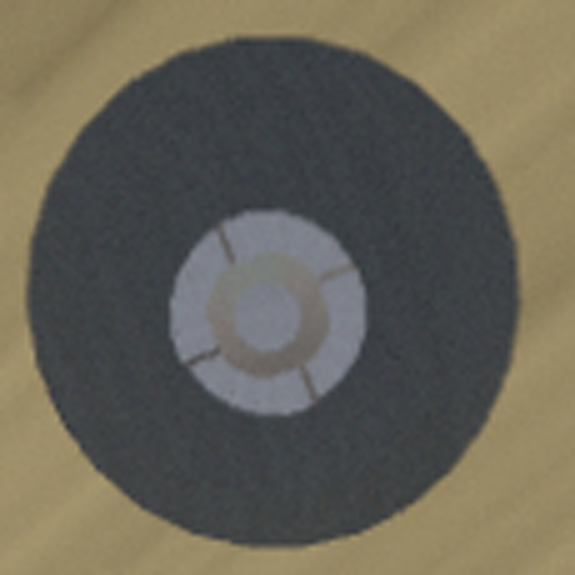

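View pics/crop7.png

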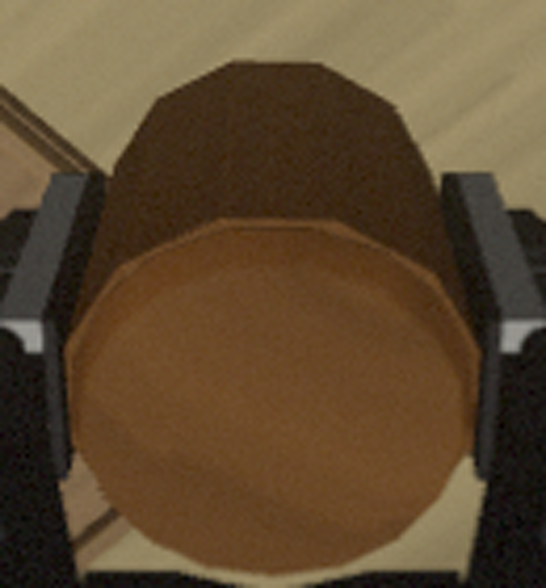

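```bash
python3 - <<'E'
from h import *
st,p,d=load('w5')
T=pose(st)
def loc(P): return ((P-T[:3,3])@T[:3,:3])
px=lambda l,s,o:(np.array(l,float)+.5)/s-.5+o
for zf in (.1134,):
    P=plane('wrist',px([(155,100),(235,62),(320,63),(395,105)],4.2,[190,195]),zf,st)
    L=loc(P)*1e3; print('foot vertices tool mm',L.round(1)); print('len',np.linalg.norm(np.diff(L,axis=0),axis=1))
    for i in range(3):
        e=L[i+1]-L[i]; print(np.degrees(np.arctan2(e[1],e[0])), L[i:i+2].mean(0).round(1))
# flat-top vertices z = foot+44
P=plane('wrist',px([(122,268),(225,218),(322,222),(420,275)],4.2,[190,195]),.1134+.044,st); print('rim',(loc(P)*1e3).round(1))
P=plane('wrist',px([(227,243),(337,272),(310,382),(203,357)],5,[195,50]),.058,st)[:,:2]
print(np.degrees(np.arctan2(*(P-[.5511,-.039]).T[::-1])), P)
print(loc(np.array([.5511,-.039,.062])))
E
```

```text
foot vertices tool mm [[ 16.4 -18.    7.2]
 [ 22.5  -6.1   7.2]
 [ 22.3   6.3   7.2]
 [ 15.6  17.5   7.2]]
len [13.3433631  12.3969033  13.06469129]
62.942418809747274 [ 19.5 -12.1   7.2]
90.76635700685353 [22.4  0.1  7.2]
121.0485432426404 [19.  11.9  7.2]
rim [[ 16.3 -17.4 -36.8]
 [ 22.6  -5.9 -36.8]
 [ 22.1   4.7 -36.8]
 [ 15.4  15.6 -36.8]]
[172.17548298  75.71430552  -8.7308839  -92.82675526] [[ 0.54049438 -0.03754259]
 [ 0.55396994 -0.02772904]
 [ 0.56365004 -0.04092735]
 [ 0.55051061 -0.05093661]]
[ 0.0783214  -0.00554984  0.05868221]
```

Call:
move_arm:
  moves:
    - [[-7,3.6,0,-0.12],[-7,3.6,0,-0.12],[-7,3.6,0,-0.12],[-7,3.6,0,-0.12],[-7,3.6,0,-0.12]]

```text
t: 4.9
position: [0.5797, -0.0668, 0.1208]
eef_rot: [-3.142, -0.0, 1.842]
contact_force: [-0.5, -0.2, -1.0]
grip_width: 0.0478
```

Call:
move_arm:
  moves:
    - [[-7,3.6,0,-0.12],[-7,3.6,0,-0.12],[-7,3.6,0,-0.12],[-7,3.6,0,-0.12],[-7,3.6,0,-0.12]]

```text
t: 5.32
position: [0.5448, -0.0488, 0.1209]
eef_rot: [3.141, -0.0, 1.242]
contact_force: [0.6, -0.8, -1.7]
grip_width: 0.0471
```

Call:
move_arm:
  moves:
    - [[-7,3.6,0,-0.12],[-7,3.6,0,-0.12],[-7,3.6,0,-0.12],[-7,3.6,0,-0.12],[-7,3.6,0,-0.12]]

```text
t: 5.73
position: [0.5098, -0.0309, 0.121]
eef_rot: [3.142, -0.0, 0.642]
contact_force: [0.8, 0.1, -0.8]
grip_width: 0.0473
```

Call:
move_arm:
  moves:
    - [[-7,3.6,0,-0.12],[-7,3.6,0,-0.12],[-7,3.6,0,-0.12],[-7,3.6,0,-0.12],[-7,3.6,0,-0.12]]

```text
t: 6.15
position: [0.4748, -0.013, 0.121]
eef_rot: [-3.142, -0.0, 0.042]
contact_force: [0.3, 0.1, -1.1]
grip_width: 0.0475
```

Call:
move_arm:
  moves:
    - [[0,0,0,-0.12],[0,0,0,-0.12],[0,0,0,-0.06],[0,0,0,0],[0,0,0,0]]

```text
t: 6.57
position: [0.4751, -0.0134, 0.121]
eef_rot: [-3.142, -0.0, -0.251]
contact_force: [0.3, 0.4, -0.9]
grip_width: 0.0473
```

```bash
python3 - <<'E'
from h import *
st,p,d=snap('w6')
E
```

```text
w6 t 6.5667 pos [ 0.4751 -0.0134  0.121 ] rot [-3.1415e+00 -3.0000e-04 -2.5100e-01] q [-0.211  0.121  1.888  0.     1.132  1.611] F [ 0.27  0.41 -0.92] M [ 0.075  0.028 -0.032] w 0.0473
```

View pics/w6.png

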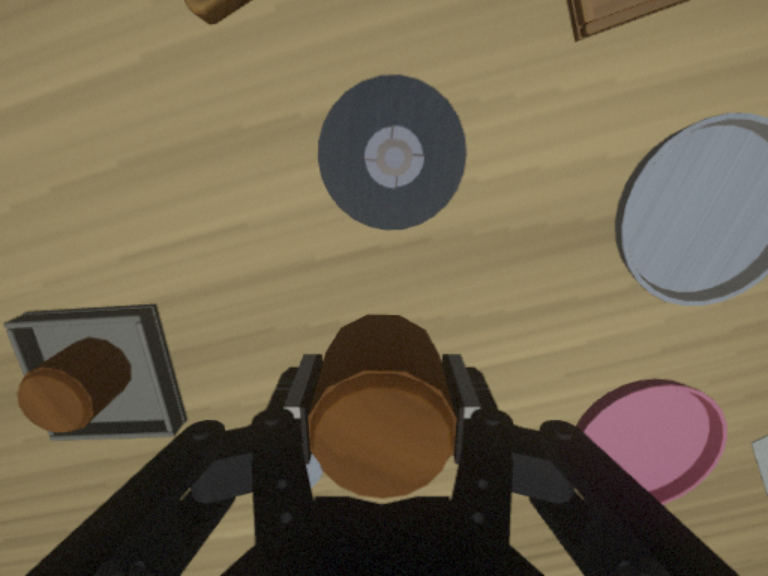

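```bash
python3 - <<'E'
from h import *
A=[];B=[];LA=[]
for tag,cx in (('w5',248),('w6',262)):
    st,p,d=load(tag); g=cv2.cvtColor(p,cv2.COLOR_BGR2HSV)
    m=((g[...,1]<85)&(g[...,2]<100)).astype(np.uint8); m[:40]=0;m[165:]=0;m[:,:190]=0;m[:,325:]=0
    cs=max(cv2.findContours(m,0,2)[0],key=cv2.contourArea); cs=cv2.convexHull(cs); e=cv2.fitEllipse(cs)
    m2=(g[...,2]>115).astype(np.uint8); m3=np.zeros_like(m); cv2.fillPoly(m3,[cs],1); m3=cv2.erode(m3,np.ones((7,7))); m2&=m3
    cs2=cv2.convexHull(max(cv2.findContours(m2,0,2)[0],key=cv2.contourArea)); e2=cv2.fitEllipse(cs2)
    # refine: inner beige ring/nose tip: skip
    T=pose(st)
    print(tag,e,e2)
    f=plane('wrist',e[0],.008,st)[0]; s=plane('wrist',e2[0],.056,st)[0]
    l=(s-T[:3,3])@T[:3,:3]; lf=(f-T[:3,3])@T[:3,:3]
    print('foot',f.round(4),'stud',s.round(4),'tool',(l*1e3).round(1),(lf*1e3).round(1))
    A.append(np.c_[np.eye(2),-T[:2,:2]]); B.append(T[:2,3]+T[:2,:2]@l[:2]); 
# true = TCP + R(l+b): unknown true(2), b(2):  true - R b = TCP+R l
x=np.linalg.solve(np.vstack(A),np.hstack(B)); print('true',x[:2].round(4),'bias b mm',(x[2:]*1e3).round(2))
E
```

```text
w5 ((249.13194274902344, 107.90113067626953), (97.89610290527344, 101.95008087158203), 175.3967742919922) ((248.2340545654297, 112.1068344116211), (38.610469818115234, 39.72499465942383), 174.06309509277344)
foot [ 0.5523 -0.0387  0.008 ] stud [ 0.5539 -0.0397  0.056 ] tool [75.8 -4.3 64.7] [ 77.6  -4.6 112.7]
w6 ((260.8780822753906, 101.072509765625), (98.60403442382812, 103.20999145507812), 3.5078952312469482) ((262.3191833496094, 104.07372283935547), (38.861717224121094, 40.23699188232422), 7.90336799621582)
foot [ 0.5545 -0.0402  0.008 ] stud [ 0.5525 -0.0397  0.056 ] tool [81.5  6.2 65. ] [ 83.6   6.2 113. ]
true [ 0.5532 -0.0396] bias b mm [ 0.65 -0.34]
```

```bash
python3 - <<'E'
from h import *
for i in range(3): print(imaging.calibration('wrist')['hand_eye'][:3,3], Ro.from_matrix(imaging.calibration('wrist')['hand_eye'][:3,:3]).as_euler('xyz',degrees=True))
st,p,d=load('w5'); print(st); print(plane('wrist',(249.15,107.9),.008,st), ctrl.state()['t'])
for n in('scene','side'): print(imaging.calibration(n)['cam_to_world'][:3,3])
E
```

```text
[ 0.08407929  0.00053967 -0.14261895] [-1.92358565e+01 -6.55444681e-02  9.00167048e+01]
[ 0.08407929  0.00053967 -0.14261895] [-1.92358565e+01 -6.55444681e-02  9.00167048e+01]
[ 0.08407929  0.00053967 -0.14261895] [-1.92358565e+01 -6.55444681e-02  9.00167048e+01]
{'position': array([ 0.61487031, -0.08488787,  0.12061991]), 'eef_rot': array([ 3.14151376e+00, -8.00732938e-04,  2.44720536e+00])}
[[ 0.55228792 -0.03868362  0.008     ]] 6.6167
[1.0025033  0.46479067 1.01418391]
[-0.12841721 -0.81261839  0.79654441]
```

```bash
python3 - <<'E'
from h import *
def c(): 
    h=imaging.calibration('wrist'); print(h['hand_eye'][:3,3].round(5), Ro.from_matrix(h['hand_eye'][:3,:3]).as_euler('xyz',degrees=True).round(3), h['intrinsics'][0,0])
c(); st,p,d=snap('w7'); c(); st,p,d=snap('w8'); c()
E
sleep 1
python3 -c "
from h import *
h=imaging.calibration('wrist'); print(h['hand_eye'][:3,3].round(5),Ro.from_matrix(h['hand_eye'][:3,:3]).as_euler('xyz',degrees=True).round(3))"
```

```text
[ 0.08408  0.00054 -0.14262] [-1.9236e+01 -6.6000e-02  9.0017e+01] 264.90422350300304
w7 t 6.6167 pos [ 0.4751 -0.0136  0.121 ] rot [-3.1415e+00 -3.0000e-04 -2.5140e-01] q [-0.211  0.121  1.888  0.     1.132  1.611] F [-0.14 -0.28 -1.85] M [ 0.02   0.025 -0.036] w 0.0473
[ 0.08408  0.00054 -0.14262] [-1.9236e+01 -6.6000e-02  9.0017e+01] 264.90422350300304
w8 t 6.6667 pos [ 0.475  -0.0137  0.1209] rot [-3.1416e+00 -1.0000e-04 -2.5190e-01] q [-0.211  0.121  1.888  0.     1.132  1.611] F [-0.11  0.64 -0.58] M [ 0.001 -0.025 -0.008] w 0.0476
[ 0.08408  0.00054 -0.14262] [-1.9236e+01 -6.5000e-02  9.0017e+01] 264.90422350300304
[ 0.08408  0.00054 -0.14262] [-1.9236e+01 -6.5000e-02  9.0017e+01]
```

```bash
python3 - <<'E'
from h import *
st,p,d=load('w8'); T=pose(st)
px=lambda l,s,o:(np.array(l,float)+.5)/s-.5+o
P=plane('wrist',px([(155,100),(235,62),(320,63),(395,105)],4.2,[190,195]),T[2,3]-.0072,st)
L=(P-T[:3,3])@T[:3,:3]*1e3; print(L.round(2))
def ctr(L):
    c=[]
    for i,a in enumerate((-30,0,30)):
        m=L[i:i+2].mean(0)[:2]; c.append(m-24*np.array([np.cos(np.radians(a)),np.sin(np.radians(a))]))
    return np.mean(c,0)
c2=ctr(L); L1=np.array([[16.4,-18.],[22.5,-6.1],[22.3,6.3],[15.6,17.5]]); c1=ctr(L1); print('knob ctr tool: yaw140',c1,'yaw-14',c2)
# world offset e: meas = true + R^T e (R: tool->world 2x2)
def R2(y): return (Ro.from_euler('xyz',[np.pi,0,y]).as_matrix())[:2,:2]
A=np.vstack([np.c_[np.eye(2),R2(2.4472).T],np.c_[np.eye(2),R2(-.2515).T]]); x=np.linalg.solve(A,np.r_[c1,c2]); print('true off',x[:2],'world err',x[2:])
c=cv2.resize(p[195:335,190:320],None,fx=4.2,fy=4.2,interpolation=cv2.INTER_CUBIC); cv2.imwrite('pics/crop8.png',c)
# inner disc of stud tip
for tag,(x0,y0) in (('w8',(205,45)),):
    c=cv2.resize(p[y0:y0+115,x0:x0+115],None,fx=5,fy=5,interpolation=cv2.INTER_CUBIC); cv2.imwrite('pics/crop9.png',c)
E
```

```text
[[ 14.76 -16.93   7.2 ]
 [ 20.85  -5.03   7.2 ]
 [ 20.69   7.37   7.2 ]
 [ 13.95  18.57   7.2 ]]
knob ctr tool: yaw140 [-1.58973979 -0.01666667] yaw-14 [-3.22242181  1.05365296]
true off [-2.28559569  0.70228299] world err [-0.99479468 -0.10718016]
```

View pics/crop8.png

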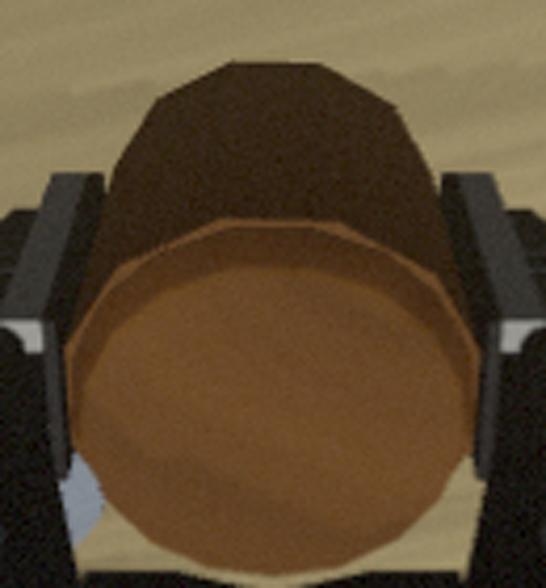

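View pics/crop9.png

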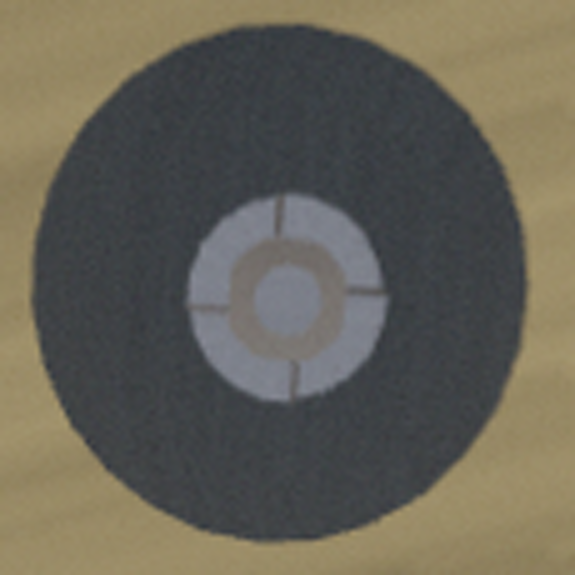

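```bash
python3 - <<'E'
from h import *
px=lambda l,s,o:(np.array(l,float)+.5)/s-.5+o
st,p,d=load('w8'); T=pose(st)
P=plane('wrist',px([(287,299.5)],5,[205,45]),.061,st)[0]; l8=(P-T[:3,3])@T[:3,:3]*1e3; print('w8 stud world',P.round(4),'tool',l8.round(2))
rel8=l8[:2]-[-3.22,1.05]
off=np.array([-2.0,0])
print('w8 rel',rel8,'gauge world', T[:2,3]+T[:2,:2]@(rel8+off)/1e3)
# w5: earlier calib: stud ellipse (247.74,111.24)->(78.3,-5.5)@.062 ; correct by px difference
st5,_,_=load('w5'); T5=pose(st5)
a=plane('wrist',[(247.7435,111.244)],.062,st5)[0]; b=plane('wrist',px([(267.3,314)],5,[195,50]),.061,st5)[0]
l5=np.array([78.32,-5.55])+((b-a)@T5[:3,:3]*1e3)[:2]; rel5=l5-[-1.59,-.02]
print('w5 tool',l5,'rel',rel5,'gauge world',T5[:2,3]+T5[:2,:2]@(rel5+off)/1e3)
E
```

```text
w8 stud world [ 0.5523 -0.0397  0.061 ] tool [81.29  5.88 59.92]
w8 rel [84.50883042  4.82549775] gauge world [ 0.55368928 -0.03896296]
w5 tool [77.46586568 -5.34932284] rel [79.05586568 -5.32932284] gauge world [ 0.55224675 -0.039674  ]
```

Call:
move_arm:
  moves:
    - [[3.8,-1.2,0,0.123],[3.8,-1.2,0,0.123],[3.8,-1.2,0,0.123],[3.8,-1.2,0,0.123],[3.8,-1.2,0,0.123]]

```text
t: 7.13
position: [0.4941, -0.0202, 0.1208]
eef_rot: [-3.142, 0.0, 0.368]
contact_force: [-0.3, -0.5, -1.4]
grip_width: 0.0477
```

Call:
move_arm:
  moves:
    - [[3.8,-1.2,0,0.123],[3.8,-1.2,0,0.123],[3.8,-1.2,0,0.123],[3.8,-1.2,0,0.123],[3.8,-1.2,0,0.123]]

```text
t: 7.55
position: [0.5131, -0.0262, 0.1208]
eef_rot: [-3.141, 0.0, 0.983]
contact_force: [-0.5, 0.7, -2.5]
grip_width: 0.0474
```

Call:
move_arm:
  moves:
    - [[3.8,-1.2,0,0.123],[3.8,-1.2,0,0.123],[3.8,-1.2,0,0.123],[3.8,-1.2,0,0.123],[3.8,-1.2,0,0.123]]

```text
t: 7.97
position: [0.5321, -0.0322, 0.1207]
eef_rot: [-3.141, -0.0, 1.598]
contact_force: [0.0, -0.4, -1.4]
grip_width: 0.0474
```

Call:
move_arm:
  moves:
    - [[3.8,-1.2,0,0.123],[3.8,-1.2,0,0.123],[3.8,-1.2,0,0.123],[3.8,-1.2,0,0.123],[3.8,-1.2,0,0.123]]

```text
t: 8.38
position: [0.5511, -0.0382, 0.1207]
eef_rot: [-3.141, -0.0, 2.213]
contact_force: [0.7, 0.1, -1.6]
grip_width: 0.0474
```

Call:
move_arm:
  moves:
    - [[0,0,-12,0.123],[0,0,-12,0.115],[0,0,-8,0],[0,0,0,0],[0,0,0,0]]

```text
t: 8.8
position: [0.5503, -0.038, 0.0882]
eef_rot: [-3.141, -0.002, 2.442]
contact_force: [-0.5, 0.7, -0.8]
grip_width: 0.0474
```

Call:
move_arm:
  moves:
    - [[0,0,-6,0],[0,0,-5,0],[0,0,-3,0],[0,0,-2,0],[0,0,0,0]]

```text
t: 9.22
position: [0.5505, -0.0381, 0.0723]
eef_rot: [-3.141, -0.001, 2.444]
contact_force: [-1.1, 0.0, -1.2]
grip_width: 0.0478
```

```bash
python3 - <<'E'
from h import *
st,p,d=snap('w9'); s2,q,_=snap('s9',n='side')
a=cv2.resize(q[160:230,215:300],None,fx=7,fy=7,interpolation=cv2.INTER_CUBIC); cv2.imwrite('pics/crop10.png',a)
E
```

```text
w9 t 9.2167 pos [ 0.5505 -0.0381  0.0723] rot [-3.1411e+00 -9.0000e-04  2.4435e+00] q [-0.226  0.342  1.731 -0.     1.07  -1.099] F [-1.1   0.02 -1.19] M [ 0.002  0.022 -0.006] w 0.0478
s9 t 9.2667 pos [ 0.5507 -0.0382  0.0726] rot [-3.1413e+00 -5.0000e-04  2.4436e+00] q [-0.226  0.342  1.73  -0.     1.07  -1.099] F [ 0.43  0.64 -1.87] M [ 0.006  0.021 -0.026] w 0.0476
```

View pics/w9.png

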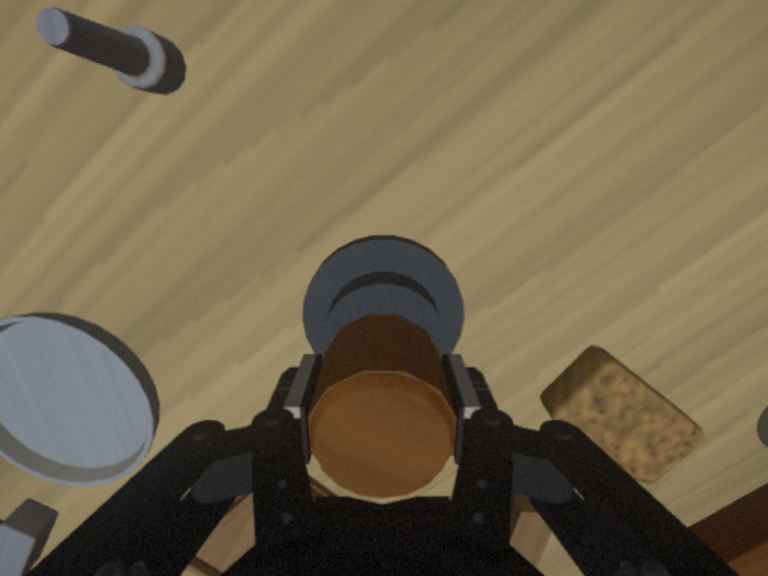

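View pics/crop10.png

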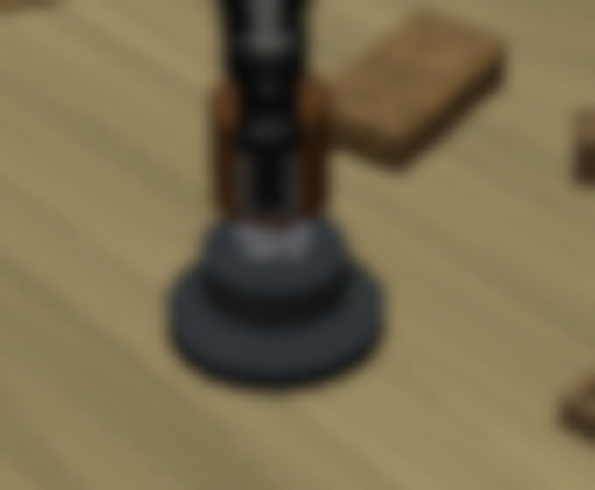

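Call:
move_arm:
  moves:
    - [[0,0,-2,0],[0,0,-2,0],[0,0,-2,0],[0,0,-1.5,0],[0,0,-1,0]]

```text
t: 9.73
position: [0.5507, -0.0382, 0.064]
eef_rot: [-3.141, -0.0, 2.444]
contact_force: [-0.3, -0.3, -0.8]
grip_width: 0.0474
```

Call:
move_arm:
  moves:
    - [[0,0,-0.7,0],[0,0,-0.7,0],[0,0,-0.7,0]]

```text
t: 9.98
position: [0.551, -0.0382, 0.0622]
eef_rot: [3.142, 0.0, 2.444]
contact_force: [0.0, 0.6, -1.0]
grip_width: 0.0473
```

Call:
move_arm:
  moves:
    - [[0,0,-0.7,0],[0,0,-0.7,0],[0,0,-0.6,0]]

```text
t: 10.23
position: [0.5509, -0.0382, 0.0602]
eef_rot: [3.142, 0.0, 2.444]
contact_force: [0.1, 0.1, -1.8]
grip_width: 0.0478
```

Call:
move_arm:
  moves:
    - [[0,0,-0.7,0],[0,0,-0.7,0],[0,0,-0.6,0]]

```text
t: 10.48
position: [0.5509, -0.0382, 0.0582]
eef_rot: [-3.142, -0.0, 2.444]
contact_force: [-0.5, 0.4, -1.0]
grip_width: 0.0474
```

Call:
move_arm:
  moves:
    - [[0,0,-0.6,0],[0,0,-0.6,0],[0,0,-0.6,0]]

```text
t: 10.73
position: [0.551, -0.0383, 0.0565]
eef_rot: [-3.142, 0.0, 2.444]
contact_force: [-0.8, 0.7, 2.1]
grip_width: 0.0473
```

Call:
move_arm:
  moves:
    - [[0,0,-0.6,0],[0,0,-0.6,0],[0,0,-0.6,0]]

```text
t: 10.98
position: [0.5513, -0.0383, 0.0561]
eef_rot: [3.142, 0.0, 2.444]
contact_force: [-4.1, 0.8, 11.2]
grip_width: 0.0473
```

Call:
move_arm:
  moves:
    - [[0,0,1,0],[0,0,0,0]]

```text
t: 11.15
position: [0.5515, -0.0383, 0.0563]
eef_rot: [3.141, 0.001, 2.444]
contact_force: [-0.6, 1.1, 3.1]
grip_width: 0.0474
```

```bash
python3 -c "
from h import *
s=ctrl.state();print(s['position'],s['contact_force'],s['torque'],s['t'])"
```

```text
[ 0.55147228 -0.03832129  0.05634378] [-0.62139762  1.11011471  3.10357731] [ 0.05340413  0.23517952 -0.05908937] 11.15
```

Call:
move_arm:
  moves:
    - [[0.17,0.18,-0.45,-0.1],[0.19,0.16,-0.48,-0.1],[0.2,0.15,-0.48,-0.1]]

```text
t: 11.4
position: [0.5526, -0.0381, 0.055]
eef_rot: [3.14, 0.002, 2.139]
contact_force: [-0.2, -0.3, 3.5]
grip_width: 0.0473
```

```bash
cat > s.py <<'E'
from h import *
s=ctrl.state();print(s['position'].round(5),s['eef_rot'].round(4),s['contact_force'].round(2),s['torque'].round(3),s['t'],s['q'][5].round(3))
E
python3 s.py
```

```text
[ 0.55262 -0.03811  0.05498] [3.140e+00 2.100e-03 2.139e+00] [-0.22 -0.33  3.45] [-0.204 -0.051  0.059] 11.4 -0.793
```

Call:
move_arm:
  moves:
    - [[0.22,0.12,-0.48,-0.1],[0.23,0.1,-0.48,-0.1],[0.24,0.08,-0.48,-0.1],[0.24,0.05,-0.48,-0.1]]

```text
t: 11.73
position: [0.5539, -0.0378, 0.0532]
eef_rot: [3.139, 0.002, 1.739]
contact_force: [-0.3, -0.8, 2.2]
grip_width: 0.0475
```

```bash
python3 s.py
```

```text
[ 0.55389 -0.03784  0.05316] [3.1386e+00 1.5000e-03 1.7389e+00] [-0.33 -0.82  2.19] [-0.108 -0.104  0.013] 11.7333 -0.392
```

Call:
move_arm:
  moves:
    - [[0.25,0.03,-0.48,-0.1],[0.25,0.01,-0.48,-0.1]]

```text
t: 11.9
position: [0.5544, -0.0378, 0.0522]
eef_rot: [3.138, 0.001, 1.539]
contact_force: [0.8, -0.8, 2.3]
grip_width: 0.0477
```

```bash
python3 s.py
```

```text
[ 0.55442 -0.03784  0.05217] [3.1383e+00 9.0000e-04 1.5390e+00] [ 0.81 -0.75  2.35] [-0.151 -0.094  0.013] 11.9 -0.192
```

Call:
move_arm:
  moves:
    - [[0.12,0,-0.24,-0.05],[0.12,0,-0.24,-0.05]]

```text
t: 12.07
position: [0.5546, -0.0379, 0.0518]
eef_rot: [3.138, 0.001, 1.441]
contact_force: [-0.4, -0.4, 3.1]
grip_width: 0.0477
```

```bash
python3 s.py
```

```text
[ 0.55464 -0.0379   0.0518 ] [3.1383e+00 7.0000e-04 1.4413e+00] [-0.42 -0.44  3.08] [-0.096 -0.057 -0.007] 12.0667 -0.094
```

Call:
move_arm:
  moves:
    - [[0.12,-0.01,-0.24,-0.05],[0.12,-0.02,-0.24,-0.05]]

```text
t: 12.23
position: [0.5548, -0.0379, 0.0512]
eef_rot: [3.138, 0.0, 1.341]
contact_force: [0.4, -0.4, 2.0]
grip_width: 0.0474
```

```bash
python3 s.py
```

```text
[ 0.55482 -0.03785  0.05124] [3.1384e+00 3.0000e-04 1.3414e+00] [ 0.4  -0.42  2.  ] [-0.114  0.001  0.013] 12.2333 0.006
```

Call:
move_arm:
  moves:
    - [[0.12,-0.03,-0.24,-0.05],[0.12,-0.04,-0.24,-0.05]]

```text
t: 12.4
position: [0.5551, -0.038, 0.0511]
eef_rot: [3.138, 0.0, 1.241]
contact_force: [-1.2, -0.2, 6.9]
grip_width: 0.0473
```

```bash
python3 s.py
```

```text
[ 0.55509 -0.03797  0.05114] [3.1385e+00 1.0000e-04 1.2415e+00] [-1.17 -0.24  6.87] [-0.073  0.235 -0.008] 12.4 0.106
```

Call:
move_arm:
  moves:
    - [[0.12,-0.05,0,-0.05],[0.12,-0.05,0,-0.05]]

```text
t: 12.57
position: [0.5553, -0.0381, 0.0511]
eef_rot: [3.139, -0.0, 1.141]
contact_force: [-0.4, -0.6, 6.0]
grip_width: 0.0475
```

```bash
python3 s.py
```

```text
[ 0.55527 -0.03808  0.05113] [ 3.1385e+00 -2.0000e-04  1.1415e+00] [-0.42 -0.58  5.98] [-0.125  0.09  -0.015] 12.5667 0.206
```

Call:
move_arm:
  moves:
    - [[0.1,-0.05,0,-0.04],[0.1,-0.05,0,-0.04]]

```text
t: 12.73
position: [0.5554, -0.0382, 0.0511]
eef_rot: [3.139, -0.0, 1.062]
contact_force: [-0.8, 0.6, 5.7]
grip_width: 0.0472
```

```bash
python3 s.py
```

```text
[ 0.55536 -0.03816  0.05112] [ 3.1388e+00 -3.0000e-04  1.0620e+00] [-0.79  0.62  5.66] [-0.126  0.161  0.089] 12.7333 0.285
```

Call:
move_arm:
  moves:
    - [[0.07,-0.04,0,-0.03]]

```text
t: 12.82
position: [0.5553, -0.0382, 0.0511]
eef_rot: [3.139, -0.0, 1.032]
contact_force: [-0.8, -0.0, 6.4]
grip_width: 0.0475
```

```bash
python3 s.py
```

```text
[ 0.55534 -0.03823  0.05111] [ 3.1390e+00 -3.0000e-04  1.0323e+00] [-0.83 -0.03  6.41] [-0.092  0.228  0.055] 12.8167 0.315
```

Call:
move_arm:
  moves:
    - [[0.05,-0.03,0,-0.02]]

```text
t: 12.9
position: [0.5553, -0.0382, 0.0511]
eef_rot: [3.139, -0.0, 1.013]
contact_force: [-0.9, -0.6, 4.3]
grip_width: 0.0473
```

```bash
python3 s.py
```

```text
[ 0.55531 -0.03819  0.0511 ] [ 3.1391e+00 -2.0000e-04  1.0130e+00] [-0.87 -0.59  4.26] [-0.148  0.286  0.076] 12.9 0.334
```

Call:
move_arm:
  moves:
    - [[0.05,-0.03,0,-0.02]]

```text
t: 12.98
position: [0.5553, -0.0382, 0.0511]
eef_rot: [3.139, -0.0, 0.993]
contact_force: [-0.5, 0.1, 6.1]
grip_width: 0.0476
```

```bash
python3 s.py
```

```text
[ 0.55528 -0.03822  0.05107] [ 3.1393e+00 -2.0000e-04  9.9330e-01] [-0.48  0.14  6.13] [-0.136  0.274  0.133] 12.9833 0.354
```

Call:
move_arm:
  moves:
    - [[0.05,-0.03,0,-0.015]]

```text
t: 13.07
position: [0.5553, -0.0382, 0.0511]
eef_rot: [3.139, -0.0, 0.979]
contact_force: [-2.1, -1.0, 5.5]
grip_width: 0.0474
```

```bash
python3 s.py; python3 - <<'E'
from h import *
s2,q,_=snap('s10',n='side')
a=cv2.resize(q[160:230,215:300],None,fx=7,fy=7,interpolation=cv2.INTER_CUBIC); cv2.imwrite('pics/crop11.png',a)
s2,q,_=snap('w10')
E
```

```text
[ 0.55525 -0.03823  0.05107] [ 3.1395e+00 -1.0000e-04  9.7850e-01] [-2.12 -1.03  5.52] [-0.098  0.347  0.16 ] 13.0667 0.369
s10 t 13.0667 pos [ 0.5553 -0.0382  0.0511] rot [ 3.1395e+00 -1.0000e-04  9.7850e-01] q [-2.240e-01  3.820e-01  1.730e+00 -1.000e-03  1.028e+00  3.690e-01] F [-2.12 -1.03  5.52] M [-0.098  0.347  0.16 ] w 0.0474
w10 t 13.1167 pos [ 0.5553 -0.0382  0.0511] rot [ 3.1394e+00 -2.0000e-04  9.7800e-01] q [-2.240e-01  3.820e-01  1.730e+00 -1.000e-03  1.028e+00  3.690e-01] F [-1.05 -0.25  5.18] M [-0.132  0.282  0.104] w 0.047
```

View pics/crop11.png

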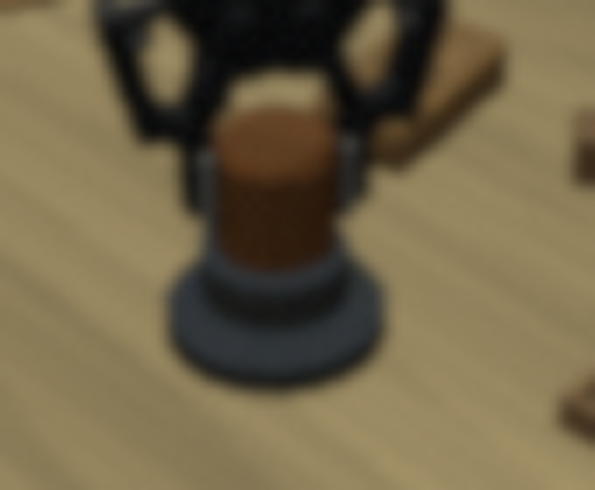

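View pics/w10.png

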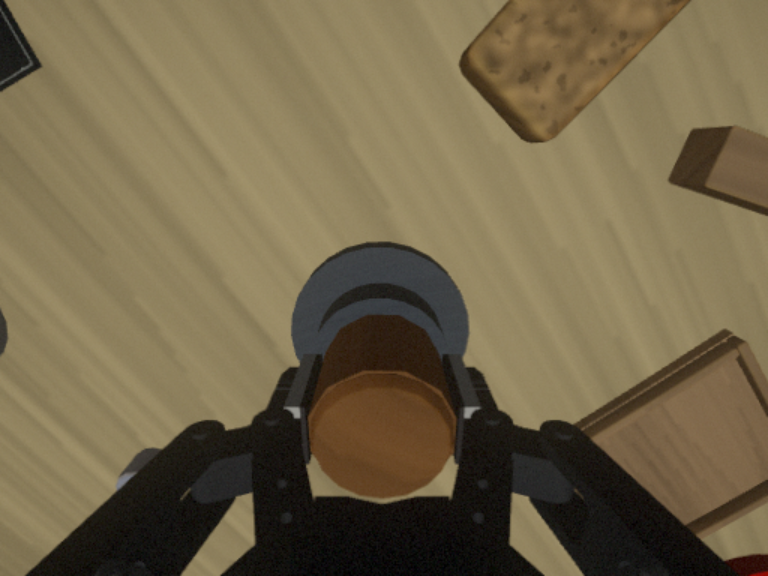

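```bash
python3 - <<'E'
from h import *
a=load('w5')[1];b=load('w10')[1]
ga,gb=[cv2.cvtColor(x,cv2.COLOR_BGR2GRAY).astype(np.float32) for x in (a,b)]
ra,rb=[g[245:330,215:300] for g in (ga,gb)]
print('top shift',cv2.phaseCorrelate(ra-ra.mean(),rb-rb.mean(),cv2.createHanningWindow((85,85),cv2.CV_32F)))
# top view scene of the knob: measure top
s,p,d=snap('sc10',n='scene')
st=ctrl.state(); T=pose(st)
for h in (.0438,.040): # foot heights
    for n in('scene','side'): print(h,n,proj(n,[[.553,-.0396,h],[.553,-.0396,h+.052]]).round(1).tolist())
cv2.imwrite('pics/crop12.png',cv2.resize(p[160:235,205:290],None,fx=7,fy=7,interpolation=cv2.INTER_CUBIC))
E
```

```text
top shift ((-0.019897163277093455, 0.11983443909605285), 0.827474011550715)
sc10 t 13.1667 pos [ 0.5552 -0.0382  0.051 ] rot [ 3.1395e+00 -1.0000e-04  9.7910e-01] q [-2.240e-01  3.820e-01  1.730e+00 -1.000e-03  1.028e+00  3.680e-01] F [-2.06 -1.39  5.61] M [-0.136  0.327  0.094] w 0.0473
0.0438 scene [[247.7, 201.1], [247.5, 188.7]]
0.0438 side [[253.7, 192.7], [253.4, 177.1]]
0.04 scene [[247.7, 201.9], [247.5, 189.6]]
0.04 side [[253.7, 193.8], [253.4, 178.3]]
```

View pics/crop12.png

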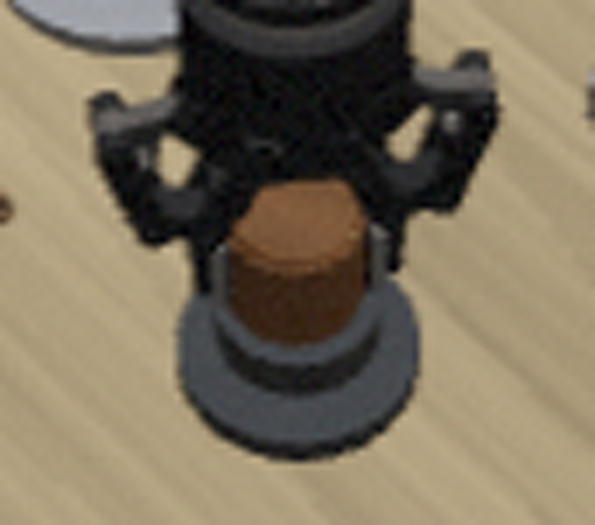

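```bash
python3 - <<'E'
from h import *
for n,t in(('scene','sc10'),('side','s10')):
    p=load(t)[1].astype(int); G=[.553,-.0396]
    K,k1,T=cam(n); v=T[:2,3]-G; v/=np.linalg.norm(v)
    f=lambda r,z: proj(n,[[G[0]+v[0]*r,G[1]+v[1]*r,z]])[0]
    u0=int(round(f(27,.04)[0]))
    print(n,'short foot',f(24.4e-3,.044).round(1),'home foot',f(24.4e-3,.04).round(1),'rim',f(.03,.04).round(1),'shoulder bottom?',f(.03,.012).round(1))
    for r in range(int(f(24.4e-3,.044)[1])-5,int(f(24.4e-3,.044)[1])+16): 
        c=p[r,int(round(f(.03,.04)[0]))-2:int(round(f(.03,.04)[0]))+3].mean(0).round(0); print(r,c, 'R-B',c[2]-c[0])
E
```

```text
scene short foot [247.7 209.1] home foot [247.7 210. ] rim [247.8 211.9] shoulder bottom? [247.8 218.1]
204 [21. 36. 56.] R-B 35.0
205 [19. 34. 55.] R-B 36.0
206 [19. 36. 56.] R-B 37.0
207 [23. 38. 57.] R-B 34.0
208 [22. 36. 57.] R-B 35.0
209 [58. 61. 66.] R-B 8.0
210 [76. 72. 69.] R-B -7.0
211 [78. 73. 69.] R-B -9.0
212 [36. 36. 35.] R-B -1.0
213 [28. 29. 29.] R-B 1.0
214 [28. 27. 28.] R-B 0.0
215 [26. 26. 27.] R-B 1.0
216 [54. 52. 51.] R-B -3.0
217 [79. 74. 71.] R-B -8.0
218 [80. 76. 72.] R-B -8.0
219 [79. 74. 71.] R-B -8.0
220 [78. 74. 70.] R-B -8.0
221 [78. 73. 70.] R-B -8.0
222 [79. 75. 72.] R-B -7.0
223 [47. 46. 47.] R-B 0.0
224 [30. 30. 31.] R-B 1.0
side short foot [253.8 197.9] home foot [253.8 199.1] rim [253.8 200.4] shoulder bottom? [254.  208.5]
192 [13. 29. 48.] R-B 35.0
193 [13. 29. 48.] R-B 35.0
194 [13. 29. 48.] R-B 35.0
195 [13. 29. 48.] R-B 35.0
196 [13. 29. 48.] R-B 35.0
197 [17. 31. 48.] R-B 31.0
198 [30. 37. 48.] R-B 18.0
199 [46. 46. 48.] R-B 2.0
200 [51. 48. 46.] R-B -5.0
201 [43. 41. 39.] R-B -4.0
202 [32. 32. 30.] R-B -2.0
203 [25. 26. 26.] R-B 1.0
204 [23. 24. 23.] R-B 0.0
205 [24. 25. 25.] R-B 1.0
206 [32. 32. 30.] R-B -2.0
207 [45. 43. 39.] R-B -6.0
208 [53. 50. 46.] R-B -7.0
209 [56. 53. 48.] R-B -8.0
210 [57. 54. 49.] R-B -8.0
211 [56. 52. 48.] R-B -8.0
212 [50. 48. 43.] R-B -7.0
```

Call:
move_arm:
  moves:
    - [[-0.21,0.13,0.3,0.1],[-0.23,0.11,0.6,0.1],[-0.24,0.08,0.6,0.1],[-0.24,0.06,0.6,0.1]]

```text
t: 13.55
position: [0.5532, -0.0373, 0.0516]
eef_rot: [-3.141, -0.0, 1.384]
contact_force: [-0.6, -0.0, -1.5]
grip_width: 0.0477
```

```bash
python3 s.py
```

```text
[ 0.5532  -0.03734  0.05161] [-3.1413 -0.      1.3837] [-0.6  -0.03 -1.54] [-0.025 -0.045 -0.029] 13.55 -0.036
```

Call:
move_arm:
  moves:
    - [[-0.25,0.03,0.5,0.1],[-0.25,0.01,0.5,0.1],[-0.25,-0.02,0.5,0.1],[-0.25,-0.04,0.5,0.1],[-0.24,-0.06,0.5,0.1]]

```text
t: 13.97
position: [0.552, -0.0374, 0.054]
eef_rot: [-3.141, -0.0, 1.884]
contact_force: [0.2, -1.1, -1.1]
grip_width: 0.0476
```

Call:
move_arm:
  moves:
    - [[-0.23,-0.09,0.5,0.1],[-0.22,-0.11,0.5,0.1],[-0.21,-0.13,0.5,0.1],[-0.2,-0.15,0.5,0.1],[-0.18,-0.17,0.5,0.1]]

```text
t: 14.38
position: [0.5509, -0.0381, 0.0565]
eef_rot: [-3.141, -0.0, 2.384]
contact_force: [0.1, 0.1, -1.1]
grip_width: 0.0473
```

```bash
python3 s.py
```

```text
[ 0.5509  -0.03805  0.05649] [-3.1414e+00 -3.0000e-04  2.3837e+00] [ 0.12  0.09 -1.07] [ 0.01  -0.046  0.028] 14.3833 -1.039
```

Free and back at the landing angle; turn a touch more and lift straight, gently.

Call:
move_arm:
  moves:
    - [[-0.1,-0.1,0.5,0.06],[0,0,1,0],[0,0,1,0],[0,0,1,0],[0,0,1,0]]

```text
t: 14.8
position: [0.551, -0.0382, 0.0615]
eef_rot: [-3.142, -0.0, 2.438]
contact_force: [0.4, -0.0, -1.2]
grip_width: 0.0477
```

```bash
python3 s.py
```

```text
[ 0.55097 -0.03818  0.0615 ] [-3.1416e+00 -1.0000e-04  2.4379e+00] [ 0.35 -0.01 -1.24] [0.015 0.023 0.029] 14.8 -1.093
```

Call:
move_arm:
  moves:
    - [[0,0,12,0],[0,0,20,0],[0,-15,18,0],[-2,-35,0,0],[-3,-40,0,0]]

```text
t: 15.22
position: [0.5479, -0.128, 0.1146]
eef_rot: [3.14, 0.005, 2.442]
contact_force: [0.4, -1.0, -1.7]
grip_width: 0.0478
```

Call:
move_arm:
  moves:
    - [[-3,-40,0,0],[-3,-40,0,0],[-3,-35,0,0],[-3,-25,0,0],[0,-12,0,0]]

```text
t: 15.63
position: [0.5336, -0.2842, 0.1128]
eef_rot: [-3.141, 0.002, 2.435]
contact_force: [-0.0, 0.0, 0.0]
grip_width: 0.0472
```

Call:
move_arm:
  moves:
    - [[0,0,0,0],[0,0,0,0],[0,0,0,0]]

```text
t: 15.88
position: [0.534, -0.2784, 0.1115]
eef_rot: [3.141, -0.001, 2.44]
contact_force: [-0.7, 1.2, -1.7]
grip_width: 0.0478
```

```bash
python3 - <<'E'
from h import *
st,p,d=snap('w11')
print(imaging.calibration('wrist')['hand_eye'][:3,3])
E
```

```text
w11 t 15.8833 pos [ 0.534  -0.2784  0.1115] rot [ 3.1409e+00 -1.3000e-03  2.4399e+00] q [-6.250e-01  3.830e-01  1.578e+00  1.000e-03  1.182e+00 -1.494e+00] F [-0.73  1.18 -1.68] M [ 0.01   0.014 -0.04 ] w 0.0478
[ 0.08538822 -0.00083894 -0.14261854]
```

View pics/w11.png

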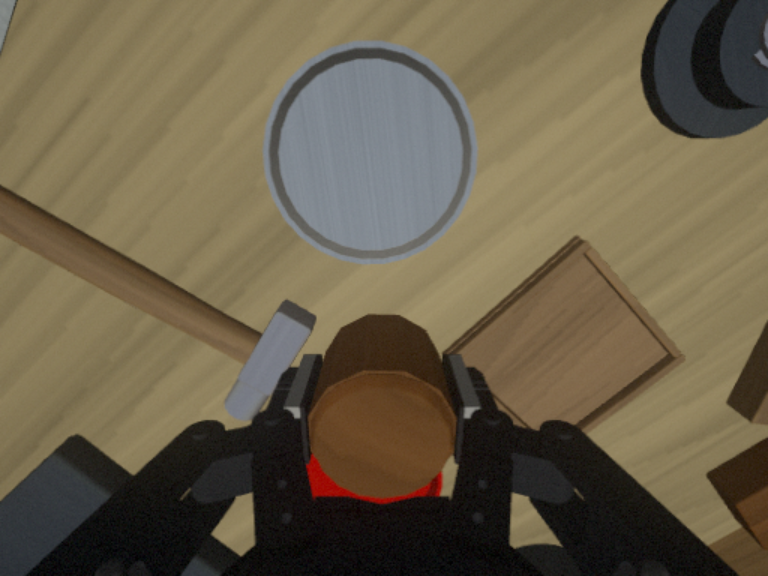

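```bash
python3 - <<'E'
from h import *
st,p,d=load('w11'); T=pose(st); loc=lambda P:(P-T[:3,3])@T[:3,:3]*1e3
hsv=cv2.cvtColor(p,cv2.COLOR_BGR2HSV)
m=((hsv[...,1]<70)).astype(np.uint8); m[:20]=0;m[180:]=0;m[:,:170]=0;m[:,325:]=0
m=cv2.morphologyEx(m,cv2.MORPH_CLOSE,np.ones((9,9)))
cs=cv2.convexHull(max(cv2.findContours(m,0,2)[0],key=cv2.contourArea)); e=cv2.fitEllipse(cs); print(e)
P=plane('wrist',cs[:,0].astype(float)+0,.016,st); c,r=cv2.minEnclosingCircle(P[:,:2].astype(np.float32)); print('rim',c,r)
C=plane('wrist',e[0],.016,st)[0]; print(C, loc(C))
px=lambda l,s,o:(np.array(l,float)+.5)/s-.5+o
L=loc(plane('wrist',px([(155,100),(235,62),(320,63),(395,105)],4.2,[190,195]),T[2,3]-.0072,st))
k=np.mean([L[i:i+2].mean(0)[:2]-24*np.array([np.cos(a),np.sin(a)]) for i,a in enumerate(np.radians([-30,0,30]))],0); print('knob',k)
rel=loc(C)[:2]-k; print('rel',rel,'world move mm',T[:2,:2]@rel)
E
```

```text
((246.33726501464844, 101.01957702636719), (144.05130004882812, 150.0058135986328), 173.54966735839844)
rim (0.4673199951648712, -0.23182298243045807) 0.062126677483320236
[ 0.46388736 -0.22885536  0.016     ] [85.42435799 -7.51554775 95.56855079]
knob [-1.5707175  -0.04943788]
rel [86.99507548 -7.46610987] world move mm [-71.26076699  50.45569279]
```

```bash
python3 - <<'E'
from h import *
st,p,d=load('w11'); T=pose(st); loc=lambda P:(P-T[:3,3])@T[:3,:3]*1e3
hsv=cv2.cvtColor(p,cv2.COLOR_BGR2HSV)
m=((hsv[...,1]<70)).astype(np.uint8); m[:20]=0;m[180:]=0;m[:,:170]=0;m[:,325:]=0
m=cv2.morphologyEx(m,cv2.MORPH_CLOSE,np.ones((9,9)))
cs=max(cv2.findContours(m,0,1)[0],key=cv2.contourArea)
o=p.copy(); cv2.drawContours(o,[cs],-1,(0,255,0),1); cv2.imwrite('pics/dish.png',cv2.resize(o[0:200,150:350],None,fx=3,fy=3,interpolation=cv2.INTER_NEAREST))
P=plane('wrist',cs[:,0].astype(float),.016,st)[:,:2]
A=np.c_[2*P,np.ones(len(P))]; x=np.linalg.lstsq(A,(P**2).sum(1),rcond=None)[0]; print(x[:2],np.sqrt(x[2]+x[0]**2+x[1]**2))
C=np.r_[x[:2],.016]; print(loc(C))
print(imaging.calibration('wrist')['hand_eye'][:3,3])
E
```

```text
[ 0.46754103 -0.23191507] 0.06128180499589695
[80.65879715 -7.49379815 95.56224613]
[ 0.08538822 -0.00083894 -0.14261854]
```

View pics/dish.png

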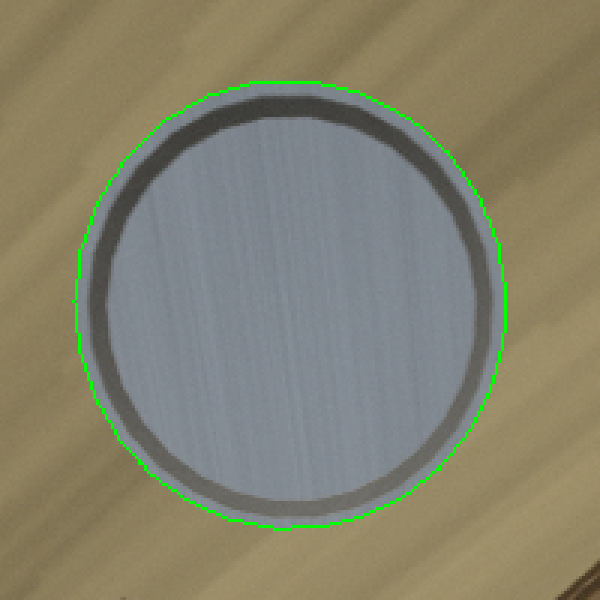

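Call:
move_arm:
  moves:
    - [[-20,14,0,0],[-25,17.5,0,0],[-15,10.5,-10,0],[-7.6,5.4,-15,0],[0,0,-20,0]]

```text
t: 16.35
position: [0.4657, -0.2299, 0.0671]
eef_rot: [3.141, 0.0, 2.442]
contact_force: [0.3, -0.6, -1.9]
grip_width: 0.0474
```

Call:
move_arm:
  moves:
    - [[0,0,-20,0],[0,0,-12,0],[0,0,-6,0],[0,0,0,0],[0,0,0,0]]

```text
t: 16.77
position: [0.4669, -0.2325, 0.0288]
eef_rot: [3.142, 0.0, 2.44]
contact_force: [0.4, -0.4, -1.2]
grip_width: 0.0474
```

```bash
python3 - <<'E'
from h import *
st,p,d=snap('w12')
s,p,d=snap('sc12',n='scene')
cv2.imwrite('pics/crop13.png',cv2.resize(p[110:200,170:290],None,fx=6,fy=6,interpolation=cv2.INTER_CUBIC))
E
```

```text
w12 t 16.7667 pos [ 0.4669 -0.2325  0.0288] rot [3.1416e+00 2.0000e-04 2.4397e+00] q [-0.628  0.358  1.825  0.     0.959 -1.497] F [ 0.36 -0.37 -1.15] M [ 0.013 -0.011  0.013] w 0.0474
sc12 t 16.8167 pos [ 0.4674 -0.2331  0.0294] rot [3.1414e+00 1.7000e-03 2.4394e+00] q [-0.628  0.357  1.824  0.     0.958 -1.497] F [ 0.49  0.51 -1.05] M [-0.039  0.018 -0.023] w 0.0473
```

View pics/w12.png

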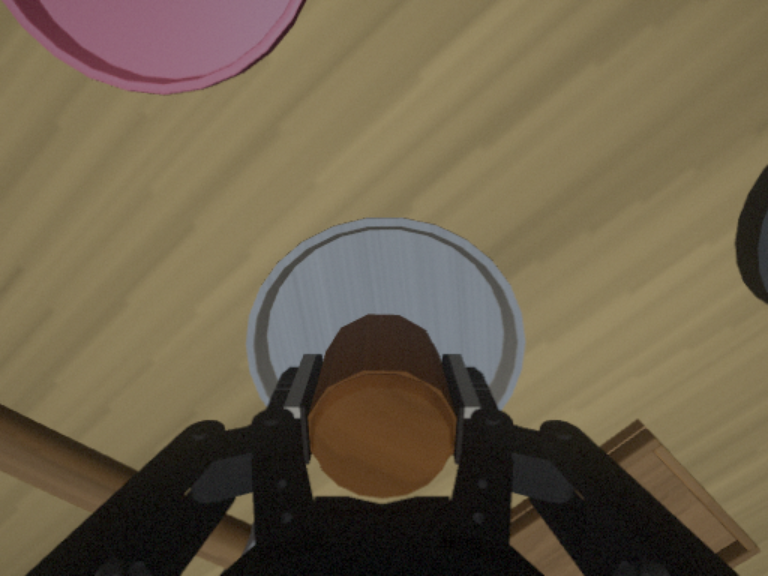

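View pics/crop13.png

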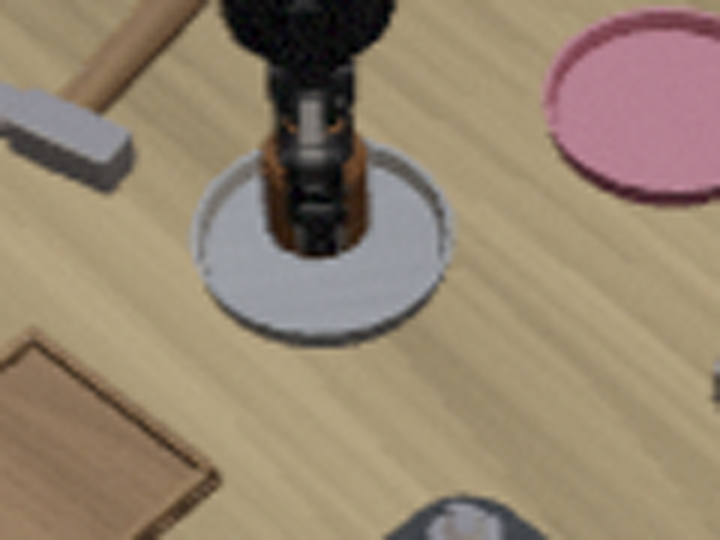

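```bash
python3 - <<'E'
from h import *
st,p,d=load('w12'); T=pose(st); loc=lambda P:(P-T[:3,3])@T[:3,:3]*1e3
hsv=cv2.cvtColor(p,cv2.COLOR_BGR2HSV)
m=((hsv[...,1]<70)).astype(np.uint8); m[:135]=0;m[285:]=0;m[:,:155]=0;m[:,365:]=0
m=cv2.morphologyEx(m,cv2.MORPH_CLOSE,np.ones((5,5)))
cs=max(cv2.findContours(m,0,1)[0],key=cv2.contourArea)[:,0]; cs=cs[cs[:,1]<235]
# keep outermost upper boundary
h=cv2.convexHull(cs)[:,0]; h=h[h[:,1]<232]
P=loc(plane('wrist',h.astype(float),.016,st))[:,:2]
from scipy.optimize import least_squares
r=least_squares(lambda x:np.hypot(P[:,0]-x[0],P[:,1]-x[1])-61.6,[0,0],loss='soft_l1'); print('dish in tool',r.x,np.abs(r.fun).max(),len(P))
px=lambda l,s,o:(np.array(l,float)+.5)/s-.5+o
L=loc(plane('wrist',px([(155,100),(235,62),(320,63),(395,105)],4.2,[190,195]),T[2,3]-.0072,st))
k=np.mean([L[i:i+2].mean(0)[:2]-24*np.array([np.cos(a),np.sin(a)]) for i,a in enumerate(np.radians([-30,0,30]))],0); print('knob',k)
print('world move',T[:2,:2]@(r.x-k))
E
```

```text
dish in tool [-0.22135637  0.72921663] 0.28489923221006563 25
knob [-1.55951168 -0.05147124]
world move [-0.51775879  1.46015717]
```

Call:
move_arm:
  moves:
    - [[-1,2,-5,0],[0,0,-5,0],[0,0,-3,0],[0,0,-1.5,0],[0,0,0,0]]

```text
t: 17.28
position: [0.4649, -0.2305, 0.0134]
eef_rot: [-3.142, -0.001, 2.439]
contact_force: [-0.8, 0.2, -0.9]
grip_width: 0.0474
```

```bash
python3 s.py
```

```text
[ 0.4649  -0.23052  0.01339] [-3.1415e+00 -1.3000e-03  2.4387e+00] [-0.8   0.23 -0.91] [ 0.026 -0.032 -0.003] 17.2833 -1.495
```

Call:
move_arm:
  moves:
    - [[1,0,-0.5,0],[0,0,-0.5,0],[0,0,-0.3,0]]

```text
t: 17.53
position: [0.4666, -0.2309, 0.0128]
eef_rot: [3.142, 0.0, 2.439]
contact_force: [0.4, -0.4, -0.5]
grip_width: 0.0472
```

Call:
move_arm:
  moves:
    - [[0,0,-0.4,0],[0,0,0,0]]

```text
t: 17.7
position: [0.4664, -0.2308, 0.0124]
eef_rot: [-3.142, 0.0, 2.439]
contact_force: [0.7, 0.3, -1.9]
grip_width: 0.0474
```

Call:
move_arm:
  moves:
    - [[0,0,-0.4,0],[0,0,0,0]]

```text
t: 17.87
position: [0.4665, -0.2309, 0.0122]
eef_rot: [-3.142, 0.0, 2.439]
contact_force: [-0.3, 0.2, 1.7]
grip_width: 0.0475
```

Call:
move_arm:
  moves:
    - [[0,0,-0.4,0],[0,0,0,0]]

```text
t: 18.03
position: [0.4665, -0.2309, 0.0122]
eef_rot: [-3.142, 0.0, 2.439]
contact_force: [-1.5, 0.8, 4.3]
grip_width: 0.0477
```

Call:
move_arm:
  moves:
    - [[0,0,0,0],[0,0,0,0],[0,0,0,0],[0,0,0,0],[0,0,0,0]]
  hand: 72

```text
t: 18.45
position: [0.4664, -0.2308, 0.0115]
eef_rot: [-3.142, 0.0, 2.439]
contact_force: [0.1, 0.1, -0.3]
grip_width: 0.0615
```

Call:
move_arm:
  moves:
    - [[0,0,4,0],[0,0,10,0],[0,0,20,0],[0,0,30,0],[0,0,35,0]]

```text
t: 18.87
position: [0.465, -0.2298, 0.1106]
eef_rot: [-3.141, -0.004, 2.439]
contact_force: [1.1, -1.3, -0.5]
grip_width: 0.0613
```

Call:
move_arm:
  moves:
    - [[20,-20,20,0],[20,-20,10,0],[15,-10,0,0],[0,0,0,0],[0,0,0,0]]

```text
t: 19.28
position: [0.5217, -0.2812, 0.1413]
eef_rot: [3.142, 0.001, 2.439]
contact_force: [-0.4, 0.7, -0.5]
grip_width: 0.0614
```

```bash
python3 - <<'E'
from h import *
st,p,d=snap('w13')
s,p,d=snap('sc13',n='scene'); snap('sd13',n='side')
E
```

```text
w13 t 19.2833 pos [ 0.5217 -0.2812  0.1413] rot [3.1415e+00 6.0000e-04 2.4386e+00] q [-0.64   0.329  1.584  0.     1.229 -1.508] F [-0.42  0.71 -0.51] M [-0.039  0.018 -0.038] w 0.0614
sc13 t 19.3333 pos [ 0.5207 -0.2802  0.1404] rot [-3.1416e+00 -1.6000e-03  2.4388e+00] q [-0.64   0.329  1.586  0.     1.229 -1.508] F [-0.84 -0.46 -0.3 ] M [ 0.028  0.048 -0.037] w 0.0615
sd13 t 19.3833 pos [ 0.5202 -0.2798  0.1399] rot [-3.1415e+00 -2.5000e-03  2.4390e+00] q [-0.64   0.328  1.587  0.     1.229 -1.508] F [ 0.16 -0.05 -0.9 ] M [-0.055  0.018  0.016] w 0.0614
```

View pics/w13.png

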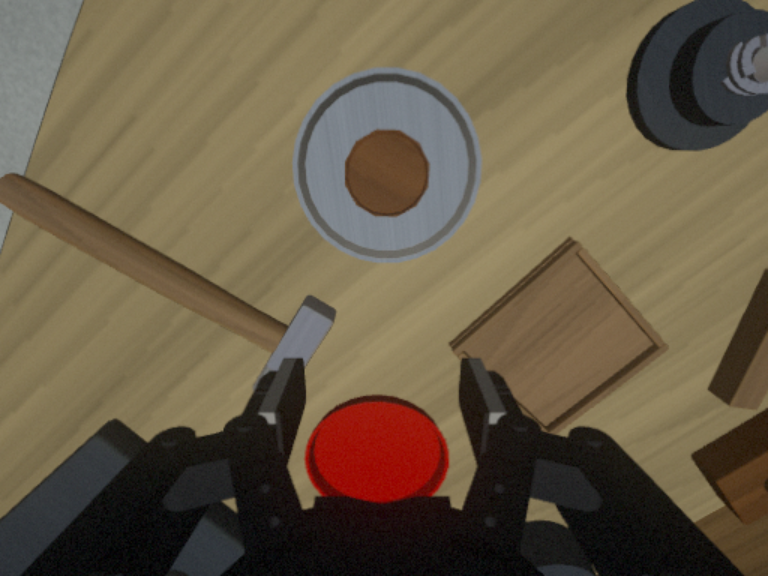

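View pics/sc13.png

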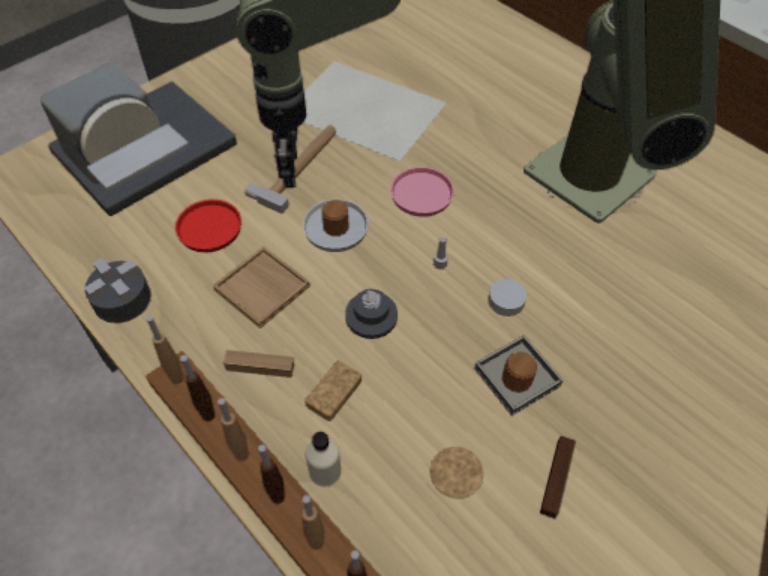

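Call:
move_arm:
  moves:
    - [[0,0,0,0],[0,0,0,0],[0,0,0,0]]

```text
t: 19.68
position: [0.5209, -0.2803, 0.1403]
eef_rot: [-3.142, -0.001, 2.439]
contact_force: [0.3, -0.7, 0.3]
grip_width: 0.0612
```

```bash
python3 - <<'E'
from h import *
st,p,d=snap('w14')
hsv=cv2.cvtColor(p,cv2.COLOR_BGR2HSV); mk=np.zeros(p.shape[:2],np.uint8); mk[30:180,180:330]=1
def fit(m,z,close=0):
    if close: m=cv2.morphologyEx(m,cv2.MORPH_CLOSE,np.ones((9,9)))
    cs=cv2.convexHull(max(cv2.findContours(m,0,1)[0],key=cv2.contourArea))[:,0].astype(float)
    P=plane('wrist',cs,z,st)[:,:2]; x=np.linalg.lstsq(np.c_[2*P,np.ones(len(P))],(P**2).sum(1),rcond=None)[0]
    return x[:2].round(4),np.sqrt(x[2]+x[:2]@x[:2]).round(4)
print('dish',fit(((hsv[...,1]<70)).astype(np.uint8)*mk,.016,1))
k=((hsv[...,1]>110)).astype(np.uint8)*mk; k[:80]=0;k[150:]=0;k[:,:220]=0;k[:,295:]=0
print('knob',fit(k,.049))
print(order.hand_in())
E
```

```text
w14 t 19.6833 pos [ 0.5209 -0.2803  0.1403] rot [-3.1416e+00 -8.0000e-04  2.4390e+00] q [-0.64   0.329  1.586  0.     1.228 -1.508] F [ 0.29 -0.66  0.25] M [-0.015  0.005  0.045] w 0.0612
dish (array([ 0.4675, -0.2318]), np.float64(0.0617))
knob (array([ 0.4671, -0.2323]), np.float64(0.0239))
the job is handed in; nothing more can be done
None
```

The knob from the cork pad stopped short on the thread gauge, so I stood it in the aluminium dish and handed the job in at about 19.7 s.

- **Test:** I wound it clockwise until the resisting torque reached about 0.16 N m. It stopped with its foot about 3.9 mm above the shoulder, which matches a badly cut bore (4 mm). The scene and side views agreed, showing a gap of about 3 px where about 2 px would mean home.
- **Unscrewing:** It came off anticlockwise with no added load, and lifted straight clear.
- **Final checks:** The last picture shows the knob upright and within about 1 mm of the dish's centre. The other knob is still in its box, nothing else looks moved, and the gripper is clear and touching nothing.
- **What disagreed:** The wrist camera's calibration shifted by 1–2 mm with wrist turn. I therefore lined the knob up with the gauge and the dish by comparing them within one picture.

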